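# Remix the settled soap dispenser and prime its pump

## Robot

A 7-joint arm with a two-finger parallel gripper is mounted at the origin on the work surface. World frame = base frame: x ahead of the robot, y to its left, z up, the work surface at z = 0. Lengths are in m, angles in rad, forces in N, time in s.
With the tool pointing down it reaches from about 0.425 to 0.875 m from the base axis. Payload 4.7 kg.
Tool frame: the origin (TCP) lies between the finger pads; the fingertips stand 11 mm ahead of it and the grasp point (between the pads) lies 8 mm behind it (ctrl.tcp_to_tips is the distance from the TCP to the fingertips, in m); z points along the fingers, y is the line along which they close (so a half turn about z gives the same grasp; the last joint's range is limited). The gripper opens to 85 mm and grips with 20 to 120 N. Pads are 22 mm wide; open, the fingers measure 114 mm over their backs; the gripper's body (76 mm by 85 mm) begins 54 mm behind the grasp point. The pads swing forward as they close: fully open they stand 13 mm farther back than shut.
Start: joints at [1.291, 0.321, -0.07, 1.45, 0.023, 1.371, -0.057], TCP at [0.188, -0.622, 0.242] pointing down, gripper open.
Joint ranges: [-2.86, 2.86], [-0.3, 2.09], [-1.38, 1.24], [0.06, 2.45], [-1.56, 4.7], [0.09, 2.05], [-2.69, 2.69]. Speed limits (rad/s): [2.57, 2.57, 3.14, 3.14, 3.14, 3.14, 3.14].

## Interface

Orientations are given as a 3x3 rotation matrix whose columns are the frame's x, y, z axes.
In Python, from plant import sensors, vision, workorder, ctrl gives the robot as it stands. The module is installed in compiled form; this text tells all that it offers.
- The arm moves only by the tool servo_tool, never from a script. Its argument "commands" is a list of rows, each an object of numbers: "tx", "ty", "tz": the shift along the world's x, y, z in cm; "wx", "wy", "wz": the turn, a rotation vector about the world's x, y, z in rad; "grip": the opening, from 0 (shut) to 1 (fully open). In form: [{"tx": .., "ty": .., "tz": .., "wx": .., "wy": .., "wz": .., "grip": ..}, ...]. A call has exactly 8 rows; each row is the pose to reach, as a shift and turn from the pose commanded when the call began; what a row does not reach only later rows make up. A row lasts 1/10 s, in which the tool goes at most 50 mm and 8.59 degrees, less where a joint would pass 70% of its speed; a pose out of reach is approached as far as the arm can. A call with a gripper value outside its range is refused whole. The fingers move at their own pace and stop on an object; "force" is the grip in N (left out, the last holds). Time passes only in rows, so rows that repeat a pose let the fingers close, or fill a call up. It gives the time, the measured TCP pose, the force, the opening and the grip force at its end, in the units of the state.
- sensors.read_state(): the state, without advancing time (a new reading comes with each control period).
- vision.camera(name): name is "side" or "top" or "wrist"; returns (picture, depth): 480x640x3 uint8, red, green, blue; 480x640 float32, m along the optical axis (not along the pixel's ray), 0 where there is no reading.
- vision.calibration(name): a dict with "camera_matrix" (3x3 intrinsics, pixels), "R" (3x3) and "t" (3): a world point X has camera coordinates R X + t. Camera axes: x right, y down, z forward; pixel columns grow to the right and rows downward; lengths in m; the calibration is good to about 2 mm. A picture is of the moment at which its call begins: read the wrist's pose just before it. calibration takes no time and is no camera call; for the wrist camera it gives the pose at the moment of the call.
- workorder.finish_job(): hands the job in; it is judged then, once.
The state is a dict: "clock": time; "joint_positions": joint angles; "joint_vel": joint speeds; "joint_torque": joint torques, N m; "position": TCP position; "ee_rot": TCP orientation; "force": force on the tool from outside, world axes, zero at the start; "ft_torque": the same for the moment, N m; "width": opening from 0.0 (shut) to 1.0 (fully open); "gripper_force": force on a finger pad.
Only numpy, scipy, OpenCV 4.12 (cv2) and the standard library are available. Lean on these libraries where they do the work, as an engineer would, in place of code of your own. Each camera call takes 0.05 s, during which the arm holds its last target. There are 200 camera calls.

## Task

The hand soap has settled: pick up the amber pump bottle, turn it upside down so that the pump end points steeply downwards (at least 45 degrees below level) and hold it so for a couple of seconds. Then set it gently upright inside the white soap dish and let go, press its pump head all the way down to its stop, and let it spring back up. Leave everything else on the worktop where it is.

Things in the scene. Friction and masses are not known exactly. Their poses are not given: they have to be found in the camera images.
- soap_bottle: Loose amber pump bottle, upright, 0.23-0.45 kg. Round body 56 mm across up to 108 mm, shoulder to 122, black collar 28 mm across to 135, thin stem, pump head 165-178 mm. Origin: centre of underside; z towards the pump; x = way the spout points (at the start away from the robot, within 1 rad of world +x). Mass centre about 65 mm up; grip the body 70-85 mm up with a tilted gripper
- pump_top (a point): Centre of the top of the black pump head (disc 28 mm across), on the bottle's axis, 178 mm above its underside when up; moves down with the head. The spout runs from it along the bottle's x, reaching 47 mm from the axis
- pump (a joint): How far the pump head is pressed down into the bottle, m: 0 = up (held by its spring), 0.015 = fully down at its stop. The spring takes about 3 N to start and 8 N to reach the stop, and pushes the head back up when released
- soap_dish: White round ceramic dish, fixed to the worktop, 96 mm outer diameter, 14 mm high; flat floor 8 mm above the worktop and at least 82 mm across inside a 5 mm rim. Origin: centre of its underside, on the worktop; z up
- spice_jar: Bystander: loose jar with red cap, 48 mm in diameter, 85 mm high, upright between the places of bottle and dish. Origin: centre of underside
- mug: Bystander: loose blue mug, 80 mm in diameter, 90 mm high, with a handle, on the far part of the worktop. Origin: centre of underside
- food_can: Bystander: loose food can with green label, 74 mm in diameter, 100 mm high, on the far part. Origin: centre of underside
- bowl: Bystander: loose white bowl, 120 mm in diameter, 55 mm high, on the far part. Origin: centre of underside
- spoon: Bystander: loose spoon 190 mm long, lying across in front of the robot. Origin: underside, middle
- dish_brush: Bystander: loose brush 200 mm long, lying at the left. Origin: underside, middle
- oil_bottle: Bystander: loose green bottle with yellow cap, 60 mm in diameter, 210 mm high, standing at the right. Origin: centre of underside

How it is judged:
On the way, in this order (a step that is already met when the one before it is completed fails the run):
1. the bottle is held upside down, its pump end at least about 40 degrees below level, for a second (angle between soap_bottle's own z axis and vertical above 2.25 rad and contact force between soap_bottle and the fingers above 1 N), for 1 s.
2. the bottle stands upright inside the dish and is let go (angle between soap_bottle's own z axis and vertical below 0.08 rad and horizontal distance between soap_bottle and soap_dish below 0.017 m and z of soap_bottle in the frame of soap_dish below 0.012 m and contact force between soap_bottle and the fingers below 0.2 N and value of joint pump below 0.004 m and linear speed of soap_bottle below 0.03 m/s), for 0.2 s.
3. the pump head is pressed down to its stop, the bottle standing in the dish (value of joint pump above 0.0135 m and angle between soap_bottle's own z axis and vertical below 0.15 rad and z of soap_bottle in the frame of soap_dish below 0.014 m), for 0.1 s.
At the end, for the whole second after the job is handed in: The bottle stands still and upright (within 0.08 rad) flat on the floor of the soap dish, its axis within 17 mm of the dish's centre, with the pump head back up (within 3 mm) (angle between soap_bottle's own z axis and vertical below 0.08 rad and horizontal distance between soap_bottle and soap_dish below 0.017 m and z of soap_bottle in the frame of soap_dish below 0.012 m and value of joint pump below 0.003 m and linear speed of soap_bottle below 0.02 m/s); the robot touches nothing.
It fails at once if the bottle is dropped or slammed into the dish (over 70 N) (contact force between soap_bottle and soap_dish above 70 N).
It fails at once if a bystander is moved by more than 30 mm (distance of any of spice_jar, mug, food_can, bowl, spoon, dish_brush, oil_bottle from where it was at the start of the episode above 0.03 m).
It also fails if it takes over 69 s, if anything falls off the work surface, if the arm or the gripper's body presses on something with over 40 N, if the wrist force passes 120 N, or if a joint passes its speed limit or range.

## Working session

There is one attempt and no reset: what is moved stays moved. The work goes in short steps, Python scripts to look and compute and a tool call to move; the robot and the scene stay as the last step left them, time stands still between calls to the robot, and variables do not carry over. Pictures are saved under pics/ and viewed, at most 10 in all, crops included, and the job is handed in when it is done.

Besides the shell and the picture viewer there is one more tool, called after "Call:" as a command line: name --argument value ..., lists and objects as JSON in quotes. servo_tool: Moves the arm, as the interface text tells. Its arguments: {"type":"object","properties":{"commands":{"type":"array"},"force":{"type":"number"}},"required":["commands"]}

```bash
mkdir -p pics; ls; python3 - <<'E'
from plant import sensors, vision, workorder, ctrl
import cv2,numpy as np
s=sensors.read_state();print(s['clock'],s['position'],s['ee_rot'],s['width'])
ims=[]
for n in('side','top'):
    p,d=vision.camera(n);c=vision.calibration(n);np.savez(f'{n}.npz',p=p,d=d,K=c['camera_matrix'],R=c['R'],t=c['t'])
    cv2.imwrite(f'pics/{n}.png',p[:,:,::-1]);print(n,c,-np.array(c['R']).T@c['t'])
E
```

```text
pics
0.0 [ 0.18803035 -0.62169504  0.24126004] [[ 9.57158480e-01  2.89563961e-01 -5.97305141e-04]
 [ 2.89564567e-01 -9.57156936e-01  1.72057345e-03]
 [-7.34986971e-05 -1.81981987e-03 -9.99998341e-01]] 0.9989604784547556
side {'camera_matrix': array([[527.38101726,   0.        , 320.29101243],
       [  0.        , 527.38101726, 238.38752715],
       [  0.        ,   0.        ,   1.        ]]), 'R': array([[-0.76666059, -0.64204377, -0.00336573],
       [-0.45100296,  0.54225616, -0.70891085],
       [ 0.45697688, -0.54197606, -0.70529007]]), 't': array([0.48167057, 0.36564695, 1.29266723])} [-0.05653334  0.81157397  1.17253762]
top {'camera_matrix': array([[540.78222634,   0.        , 320.38852675],
       [  0.        , 540.78222634, 237.47370374],
       [  0.        ,   0.        ,   1.        ]]), 'R': array([[-0.02150602, -0.99970526, -0.01126434],
       [-0.99283899,  0.02267987, -0.1172875 ],
       [ 0.11750841,  0.00866129, -0.99303412]]), 't': array([0.02715492, 0.61910449, 1.55750598])} [ 4.32235029e-01 -3.84299071e-04  1.61957568e+00]
```

View pics/side.png

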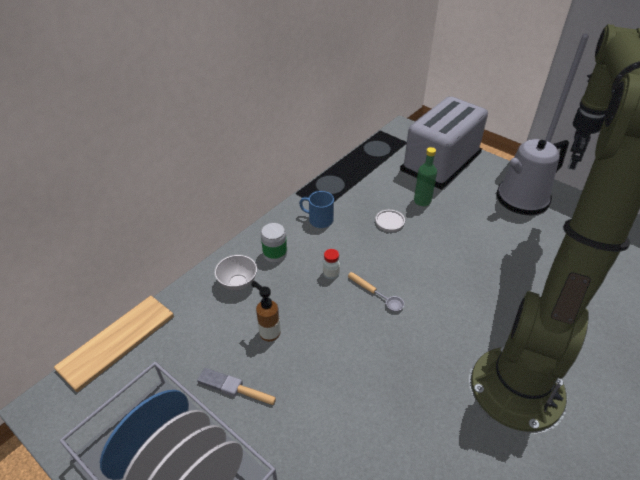

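View pics/top.png

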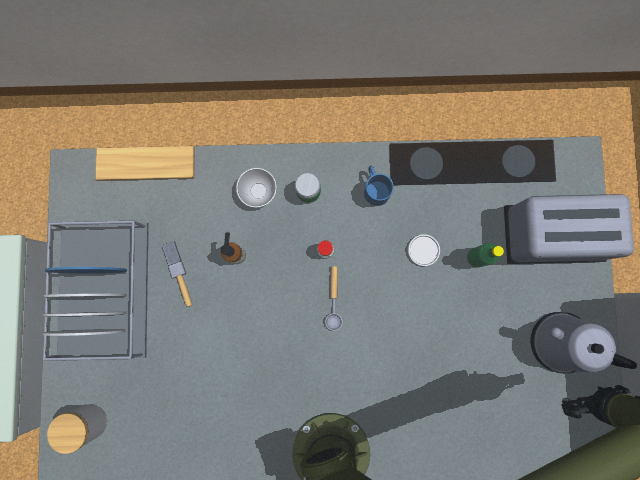

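The side view shows the bottle at (268,320) with its pump head at (264,292) and the dish at (390,220). The top view shows the bottle at (231,252), the dish at (424,250) and the jar at (325,248), which stands between them.

```bash
cat > h.py <<'E'
import numpy as np,cv2
def load(n):
    z=np.load(n+'.npz');return z['p'],z['d'],z['K'],z['R'],z['t']
def ray(K,R,t,uv):
    return -R.T@t, R.T@np.linalg.inv(K)@np.array([uv[0],uv[1],1.])
def plane(K,R,t,uv,h):
    o,r=ray(K,R,t,uv);return o+r*(h-o[2])/r[2]
def cloud(d,K,R,t,m):
    v,u=np.nonzero(m&(d>0));z=d[v,u]
    c=np.stack([(u-K[0,2])/K[0,0]*z,(v-K[1,2])/K[1,1]*z,z],1);return (c-t)@R
def tri(views):  # least squares ray intersection
    A=np.zeros((3,3));b=np.zeros(3);
    for o,r in views:
        r=r/np.linalg.norm(r);P=np.eye(3)-np.outer(r,r);A+=P;b+=P@o
    x=np.linalg.solve(A,b);return x
E
python3 - <<'E'
from h import *
def box(sh,b):
    m=np.zeros(sh,bool);m[b[1]:b[3],b[0]:b[2]]=1;return m
C={}
for n,bb,db in(('side',(235,265,300,350),(365,200,415,240)),('top',(205,225,255,275),(400,228,445,272))):
    p,d,K,R,t=load(n);hsv=cv2.cvtColor(p,cv2.COLOR_RGB2HSV);H,S,V=[hsv[...,i].astype(int) for i in range(3)]
    am=(H<18)&(S>120)&(V>50)&box(d.shape,bb)
    bl=(V<60)&(S<110)&box(d.shape,bb)
    wh=(V>170)&(S<40)&box(d.shape,db)
    for nm,m in(('amber',am),('dark',bl),('dish',wh)):
        c=cloud(d,K,R,t,m);
        print(n,nm,m.sum(),len(c),'med',np.median(c,0).round(4),'min',np.percentile(c,3,axis=0).round(4),'max',np.percentile(c,97,axis=0).round(4))
        if nm=='dark':
            q=c[c[:,2]>.14];
            if len(q): print('  high',len(q),q.mean(0).round(4),q.min(0).round(4),q.max(0).round(4))
        if nm=='dish':
            k=max(cv2.findContours(m.astype(np.uint8),0,1)[0],key=len);e=cv2.fitEllipse(k);print('  ell',e,plane(K,R,t,e[0],.014).round(4));C[n]=ray(K,R,t,e[0])
print('dish tri',tri(list(C.values())))
p,d,K,R,t=load('side');a=cv2.resize(p[270:350,220:350],None,fx=5,fy=5,interpolation=2)
p,d,K,R,t=load('top');b=cv2.resize(p[220:280,200:340],None,fx=4,fy=4,interpolation=2)
im=np.zeros((a.shape[0]+0,650,3),np.uint8);im[:a.shape[0],:650]=a[:,:650]
b2=np.zeros((200,650,3),np.uint8);b2[:,:560]=b[:200]
cv2.imwrite('pics/crop.png',np.vstack([im[:400],b2])[:,:,::-1])
# jar, all masks
for n in('side','top'):
    p,d,K,R,t=load(n);hsv=cv2.cvtColor(p,cv2.COLOR_RGB2HSV)
    m=((hsv[...,0]<8)|(hsv[...,0]>172))&(hsv[...,1]>170)&(hsv[...,2]>90)&box(d.shape,(300,230,350,285));c=cloud(d,K,R,t,m);print('jar',n,np.median(c,0),c[:,2].max())
E
```

```text
side amber 383 383 med [0.5618 0.2865 0.1095] min [0.548  0.2571 0.071 ] max [0.5914 0.2996 0.1231]
side dark 225 224 med [0.5757 0.2743 0.1739] min [0.5624 0.2612 0.129 ] max [0.6205 0.2858 0.1824]
  high 154 [0.5847 0.2738 0.1743] [0.5612 0.2595 0.14  ] [0.6249 0.2876 0.1869]
side dish 397 392 med [ 0.5773 -0.2905  0.011 ] min [ 0.5403 -0.3297  0.0048] max [ 0.6177 -0.2506  0.018 ]
  ell ((389.9005432128906, 219.57492065429688), (17.202964782714844, 28.890878677368164), 93.64327239990234) [ 0.5766 -0.2884  0.014 ]
top amber 150 148 med [0.5693 0.2566 0.1126] min [0.5531 0.2427 0.1043] max [0.6003 0.2885 0.1214]
top dark 141 141 med [0.5799 0.2656 0.1747] min [0.5649 0.255  0.1285] max [0.6179 0.2793 0.1805]
  high 113 [0.5854 0.2668 0.1752] [0.5639 0.2544 0.1448] [0.6209 0.2801 0.1826]
top dish 736 734 med [ 0.5785 -0.2934  0.0081] min [ 0.5391 -0.3336  0.0008] max [ 0.6185 -0.2533  0.017 ]
  ell ((423.9837951660156, 249.62686157226562), (30.518218994140625, 31.092432022094727), 146.2174530029297) [ 0.5788 -0.2938  0.014 ]
dish tri [ 0.57974295 -0.29472256  0.00760707]
jar side [0.58219793 0.00826454 0.08641152] 0.09267148628835678
jar top [5.84092816e-01 5.71880518e-04 8.45381688e-02] 0.0939501328169006
```

View pics/crop.png

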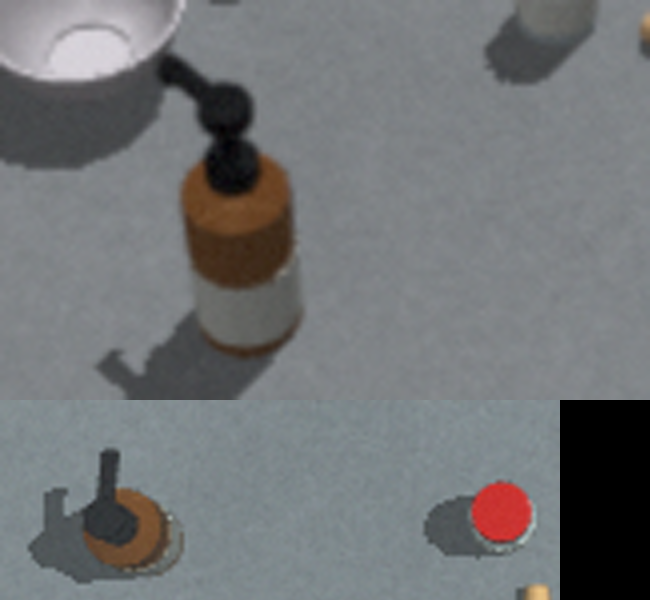

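The crop shows the bottle upright with its spout close to world +x. In the top view the pump disc centre is at about (228,250). I estimate the bottle axis at (0.576, 0.267) and the dish at (0.578, -0.292). Next I raise the arm and move towards the dish for a wrist view.

Call:
servo_tool --commands '[{"tz":5},{"tz":10},{"tz":14},{"tx":3,"ty":3,"tz":14},{"tx":6,"ty":6,"tz":14},{"tx":9,"ty":9,"tz":14},{"tx":12,"ty":12,"tz":14},{"tx":15,"ty":15,"tz":14}]'

```text
schema error: expected keys tx, ty, tz, wx, wy, wz, grip
```

Call:
servo_tool --commands '[{"tx":3,"ty":4},{"tx":6,"ty":8},{"tx":9,"ty":11},{"tx":12,"ty":14},{"tx":15,"ty":17},{"tx":15,"ty":17},{"tx":15,"ty":17},{"tx":15,"ty":17}]'

```text
schema error: expected keys tx, ty, tz, wx, wy, wz, grip
```

```bash
cat > wr.py <<'E'
from plant import sensors, vision
import numpy as np,cv2
def snap(name):
    s=sensors.read_state();c=vision.calibration('wrist');p,d=vision.camera('wrist')
    np.savez(name+'.npz',p=p,d=d,K=c['camera_matrix'],R=c['R'],t=c['t']);cv2.imwrite(f'pics/{name}.png',p[:,:,::-1])
    print(s['clock'],s['position'].round(4),np.array(s['joint_positions']).round(3),'cam',(-c['R'].T@c['t']).round(3));print(s['ee_rot'].round(3))
E
python3 -c "from wr import *;snap('w1')"
```

```text
0.1 [ 0.1881 -0.6217  0.2413] [ 1.291  0.322 -0.07   1.452  0.023  1.371 -0.057] cam [ 0.268 -0.597  0.373]
[[ 0.957  0.29  -0.001]
 [ 0.29  -0.957  0.002]
 [-0.    -0.002 -1.   ]]
```

View pics/w1.png

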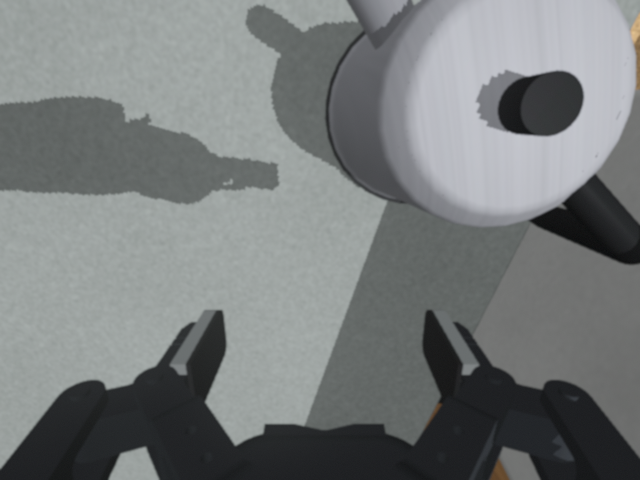

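The wrist picture shows the kettle at (500,110). The moves were refused because every row needs all the keys, so I send them again in full.

Call:
servo_tool --commands '[{"tx":0,"ty":0,"tz":5,"wx":0,"wy":0,"wz":0,"grip":1},{"tx":0,"ty":0,"tz":10,"wx":0,"wy":0,"wz":0,"grip":1},{"tx":0,"ty":0,"tz":14,"wx":0,"wy":0,"wz":0,"grip":1},{"tx":3,"ty":3,"tz":14,"wx":0,"wy":0,"wz":0,"grip":1},{"tx":6,"ty":6,"tz":14,"wx":0,"wy":0,"wz":0,"grip":1},{"tx":9,"ty":9,"tz":14,"wx":0,"wy":0,"wz":0,"grip":1},{"tx":12,"ty":12,"tz":14,"wx":0,"wy":0,"wz":0,"grip":1},{"tx":15,"ty":15,"tz":14,"wx":0,"wy":0,"wz":0,"grip":1}]'

```text
clock: 0.95
position: [0.3391, -0.4707, 0.3821]
ee_rot: [[0.957, 0.289, -0.0], [0.289, -0.957, 0.0], [-0.0, -0.0, -1.0]]
force: [0.0, -0.5, -0.1]
width: 1.002
gripper_force: 0.0
```

Call:
servo_tool --commands '[{"tx":3,"ty":4,"tz":0,"wx":0,"wy":0,"wz":0,"grip":1},{"tx":6,"ty":8,"tz":0,"wx":0,"wy":0,"wz":0,"grip":1},{"tx":9,"ty":11,"tz":0,"wx":0,"wy":0,"wz":0,"grip":1},{"tx":12,"ty":14,"tz":0,"wx":0,"wy":0,"wz":0,"grip":1},{"tx":15,"ty":17,"tz":0,"wx":0,"wy":0,"wz":0,"grip":1},{"tx":15,"ty":17,"tz":0,"wx":0,"wy":0,"wz":0,"grip":1},{"tx":15,"ty":17,"tz":0,"wx":0,"wy":0,"wz":0,"grip":1},{"tx":15,"ty":17,"tz":0,"wx":0,"wy":0,"wz":0,"grip":1}]'

```text
clock: 1.75
position: [0.4873, -0.3034, 0.382]
ee_rot: [[0.958, 0.288, -0.001], [0.288, -0.958, -0.001], [-0.001, 0.0, -1.0]]
force: [0.5, -1.1, 0.4]
width: 1.0
gripper_force: 0.0
```

```bash
python3 - <<'E'
from wr import *
from h import *
snap('w2')
p,d,K,R,t=load('w2');hsv=cv2.cvtColor(p,cv2.COLOR_RGB2HSV)
m=((hsv[...,2]>190)&(hsv[...,1]<35)).astype(np.uint8)
for k in sorted(cv2.findContours(m,0,1)[0],key=cv2.contourArea)[-3:]:
    if len(k)>5:
        e=cv2.fitEllipse(k);print(cv2.contourArea(k),e,plane(K,R,t,e[0],.014).round(4))
        mm=np.zeros_like(m);cv2.drawContours(mm,[k],-1,1,-1);c=cloud(d,K,R,t,mm>0)
        if len(c):print(np.percentile(c,[2,50,98],axis=0).round(4))
E
```

```text
1.75 [ 0.4873 -0.3034  0.382 ] [ 0.825  0.148 -0.36   1.394  0.053  1.609 -0.809] cam [ 0.567 -0.279  0.513]
[[ 0.958  0.288 -0.001]
 [ 0.288 -0.958 -0.001]
 [-0.001  0.    -1.   ]]
3954.0 ((334.119384765625, 112.36669921875), (68.64759826660156, 73.35706329345703), 2.588156223297119) [ 0.5794 -0.2893  0.014 ]
[[ 0.5361 -0.3317  0.0059]
 [ 0.5796 -0.2893  0.0081]
 [ 0.6203 -0.2475  0.0148]]
```

View pics/w2.png

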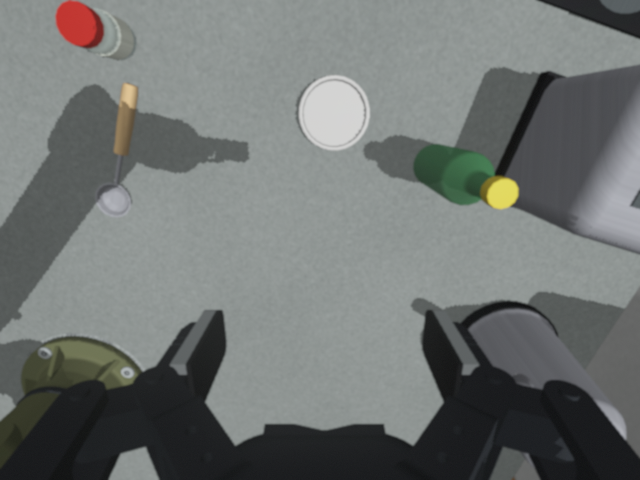

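The wrist view shows the dish at (334,112). Averaging the views puts it at (0.5785, -0.2905) with its floor 8 mm up. Next is the bottle.

Call:
servo_tool --commands '[{"tx":0,"ty":4,"tz":0,"wx":0,"wy":0,"wz":0,"grip":1},{"tx":0,"ty":8,"tz":0,"wx":0,"wy":0,"wz":0,"grip":1},{"tx":0,"ty":12,"tz":0,"wx":0,"wy":0,"wz":0,"grip":1},{"tx":0,"ty":16,"tz":0,"wx":0,"wy":0,"wz":0,"grip":1},{"tx":0,"ty":20,"tz":0,"wx":0,"wy":0,"wz":0.02,"grip":1},{"tx":0,"ty":24,"tz":0,"wx":0,"wy":0,"wz":0.04,"grip":1},{"tx":0,"ty":28,"tz":0,"wx":0,"wy":0,"wz":0.06,"grip":1},{"tx":0,"ty":32,"tz":0,"wx":0,"wy":0,"wz":0.08,"grip":1}]'

```text
clock: 2.6
position: [0.4879, 0.0177, 0.3826]
ee_rot: [[0.932, 0.363, 0.001], [0.363, -0.932, -0.001], [0.0, 0.001, -1.0]]
force: [0.4, 0.4, 1.1]
width: 1.0
gripper_force: 0.0
```

Call:
servo_tool --commands '[{"tx":-1,"ty":4,"tz":0,"wx":0,"wy":0,"wz":0.02,"grip":1},{"tx":-2,"ty":8,"tz":0,"wx":0,"wy":0,"wz":0.04,"grip":1},{"tx":-2,"ty":12,"tz":0,"wx":0,"wy":0,"wz":0.06,"grip":1},{"tx":-3,"ty":16,"tz":0,"wx":0,"wy":0,"wz":0.06,"grip":1},{"tx":-3,"ty":20,"tz":0,"wx":0,"wy":0,"wz":0.06,"grip":1},{"tx":-3,"ty":22,"tz":0,"wx":0,"wy":0,"wz":0.06,"grip":1},{"tx":-3,"ty":22,"tz":0,"wx":0,"wy":0,"wz":0.06,"grip":1},{"tx":-3,"ty":22,"tz":0,"wx":0,"wy":0,"wz":0.06,"grip":1}]'

```text
clock: 3.4
position: [0.4588, 0.2363, 0.3822]
ee_rot: [[0.908, 0.419, -0.0], [0.419, -0.908, -0.001], [-0.001, 0.001, -1.0]]
force: [0.6, -1.0, 0.2]
width: 1.0
gripper_force: 0.0
```

```bash
python3 - <<'E'
from wr import *
from h import *
snap('w3')
p,d,K,R,t=load('w3')
c=cloud(d,K,R,t,np.ones(d.shape,bool));v,u=np.nonzero(d>0)
near=(np.hypot(c[:,0]-.576,c[:,1]-.267)<.07)
for lo,hi in((.02,.06),(.06,.1),(.1,.118),(.125,.14),(.16,.19)):
    q=near&(c[:,2]>lo)&(c[:,2]<hi);
    if q.sum():
        print(lo,hi,q.sum(),np.percentile(c[q],[2,50,98],axis=0).round(4).tolist(),'px',u[q].mean().round(),v[q].mean().round())
q=near&(c[:,2]>.165)
m=np.zeros(d.shape,np.uint8);m[v[q],u[q]]=1
dt=cv2.distanceTransform(m,2,5);_,r,_,uv=cv2.minMaxLoc(dt);print('head disc',uv,r)
hs={'w3':uv,'top':(228,250.5),'side':(265,292)}
for n in hs:
    p,d,K,R,t=load(n);print(n,plane(K,R,t,hs[n],.178).round(4))
V=[ray(*load(n)[2:],hs[n]) for n in hs];print('tri',tri(V),tri([V[0],V[2]]))
E
```

```text
3.4 [0.4588 0.2363 0.3822] [ 0.333  0.047 -0.885  1.512  0.037  1.6   -1.688] cam [0.535 0.272 0.513]
[[ 0.908  0.419 -0.   ]
 [ 0.419 -0.908 -0.001]
 [-0.001  0.001 -1.   ]]
0.02 0.06 21 [[0.5476, 0.256, 0.0223], [0.5484, 0.2752, 0.0398], [0.5558, 0.292, 0.0581]] px 327.0 107.0
0.06 0.1 51 [[0.5479, 0.2515, 0.0604], [0.5498, 0.2719, 0.0665], [0.5571, 0.2921, 0.0989]] px 330.0 106.0
0.1 0.118 1154 [[0.5498, 0.2466, 0.1064], [0.5682, 0.274, 0.1119], [0.5992, 0.298, 0.1176]] px 338.0 86.0
0.125 0.14 84 [[0.562, 0.2608, 0.1264], [0.5645, 0.2724, 0.1344], [0.5706, 0.284, 0.1359]] px 336.0 90.0
0.16 0.19 1404 [[0.5636, 0.2606, 0.1735], [0.5827, 0.271, 0.1769], [0.6195, 0.284, 0.1792]] px 350.0 61.0
head disc (344, 70) 13.5906982421875
w3 [0.5788 0.2732 0.178 ]
top [0.5733 0.2607 0.178 ]
side [0.5726 0.2746 0.178 ]
tri [0.57834249 0.26824605 0.16537018] [0.57834435 0.27200873 0.17115424]
```

View pics/w3.png

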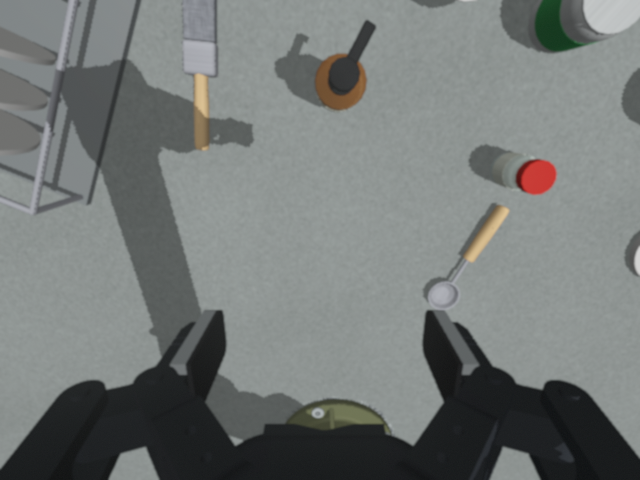

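The wrist view shows the bottle at (341,82), so its axis is at about (0.576, 0.271). Now I tilt the tool to 30° below level and go to the pre-grasp.

Call:
servo_tool --commands '[{"tx":0,"ty":0,"tz":-1,"wx":0.06,"wy":-0.13,"wz":0,"grip":1},{"tx":0,"ty":0,"tz":-3,"wx":0.12,"wy":-0.26,"wz":0,"grip":1},{"tx":0,"ty":0,"tz":-5,"wx":0.18,"wy":-0.39,"wz":0,"grip":1},{"tx":0,"ty":0,"tz":-7,"wx":0.24,"wy":-0.52,"wz":0,"grip":1},{"tx":0,"ty":0,"tz":-9,"wx":0.3,"wy":-0.65,"wz":0,"grip":1},{"tx":0,"ty":0,"tz":-11,"wx":0.36,"wy":-0.78,"wz":0,"grip":1},{"tx":0,"ty":0,"tz":-13,"wx":0.42,"wy":-0.91,"wz":0,"grip":1},{"tx":0,"ty":0,"tz":-15,"wx":0.44,"wy":-0.95,"wz":0,"grip":1}]'

```text
clock: 4.25
position: [0.4769, 0.2547, 0.2399]
ee_rot: [[0.753, 0.399, 0.523], [0.34, -0.917, 0.211], [0.564, 0.019, -0.826]]
force: [-1.1, 3.1, -0.1]
width: 0.999
gripper_force: 0.0
```

```bash
python3 -c "
from plant import sensors
s=sensors.read_state();print(s['clock'],s['position'].round(4),s['joint_positions'].round(3),s['ee_rot'].round(3).tolist())"
```

```text
4.25 [0.4769 0.2547 0.2399] [-0.36  -0.301 -0.224  2.201  0.087  0.649 -1.802] [[0.753, 0.399, 0.523], [0.34, -0.917, 0.211], [0.564, 0.019, -0.826]]
```

Radially the arm meets j2's lower limit. I'll fit a short kinematic model from the logged poses to choose a heading that it can reach.

```bash
cat > kin.py <<'E'
import numpy as np, itertools
from scipy.optimize import least_squares
from scipy.spatial.transform import Rotation as Ro
LO=np.array([-2.86,-.3,-1.38,.06,-1.56,.09,-2.69]);HI=np.array([2.86,2.09,1.24,2.45,4.7,2.05,2.69])
def fk(q,P,S):
    rz=lambda a:Ro.from_euler('z',a).as_matrix();ry=lambda a:Ro.from_euler('y',a).as_matrix()
    h,l1,e1,l2,e2,l3,e3,b7=P
    R=rz(S[0]*q[0])@ry(q[1]);p=np.array([0,0,h])
    R=R@rz(S[1]*q[2]);p=p+R@[e1,0,l1]
    R=R@ry(q[3]);p=p+R@[e2,0,l2]
    R=R@rz(S[2]*q[4])@ry(q[5]);p=p+R@[e3,0,l3]
    R=R@rz(S[3]*q[6]+b7);return p,R
E
python3 - <<'E'
from kin import *
D=[([1.291,.321,-.07,1.45,.023,1.371,-.057],(.18803,-.6217,.24126),[[.957158,.289564,-.0006],[.289565,-.957157,.00172],[-.00007,-.00182,-1]]),
([0.825,.148,-.36,1.394,.053,1.609,-.809],(.4873,-.3034,.382),[[.958,.288,-.001],[.288,-.958,-.001],[-.001,0,-1]]),
([.333,.047,-.885,1.512,.037,1.6,-1.688],(.4588,.2363,.3822),[[.908,.419,0],[.419,-.908,-.001],[-.001,.001,-1]]),
([-.36,-.301,-.224,2.201,.087,.649,-1.802],(.4769,.2547,.2399),[[.753,.399,.523],[.34,-.917,.211],[.564,.019,-.826]])]
best=None
for S in itertools.product((-1,1),repeat=4):
  for b in (0,1.57,-1.57,3.14):
    f=lambda P:np.concatenate([np.r_[(fk(q,P,S)[0]-p)*3,(fk(q,P,S)[1]-np.array(R)).ravel()] for q,p,R in D])
    r=least_squares(f,[.3,.4,0,.4,0,.25,0,b])
    if best is None or r.cost<best[0]-1e-9: best=(r.cost,S,r.x,np.abs(r.fun).max())
print(best);np.savez('kin.npz',S=best[1],P=best[2])
E
```

```text
(np.float64(0.007250659865087172), (-1, -1, -1, -1), array([ 0.37843641,  0.64713021, -0.0339081 ,  0.53843361,  0.10655913,
        0.55293802,  0.02310833,  1.57074777]), np.float64(0.07623541839405165))
```

```bash
cat > data.py <<'E'
D=[([1.291,.321,-.07,1.45,.023,1.371,-.057],(.18803,-.6217,.24126),[[.957158,.289564,-.0006],[.289565,-.957157,.00172],[-.00007,-.00182,-1]]),
([0.825,.148,-.36,1.394,.053,1.609,-.809],(.4873,-.3034,.382),[[.958,.288,-.001],[.288,-.958,-.001],[-.001,0,-1]]),
([.333,.047,-.885,1.512,.037,1.6,-1.688],(.4588,.2363,.3822),[[.908,.419,0],[.419,-.908,-.001],[-.001,.001,-1]]),
([-.36,-.301,-.224,2.201,.087,.649,-1.802],(.4769,.2547,.2399),[[.753,.399,.523],[.34,-.917,.211],[.564,.019,-.826]])]
E
python3 - <<'E'
from kin import *
from data import D
res=[]
for S in itertools.product((-1,1),repeat=4):
  for b in (0,1.57,-1.57,3.14):
    f=lambda P:np.concatenate([(fk(q,P,S)[1]-np.array(R)).ravel() for q,p,R in D])
    P=[.3,.4,0,.4,0,.25,0,b];r=f(P).reshape(4,-1);res.append((np.abs(r).max(1).round(3).tolist(),S,b))
for r in sorted(res,key=lambda r:sum(r[0]))[:4]:print(r)
E
```

```text
([0.002, 0.001, 0.001, 0.001], (-1, -1, -1, -1), 1.57)
([0.045, 0.094, 0.074, 0.161], (-1, -1, 1, -1), 1.57)
([0.442, 0.117, 0.672, 0.397], (1, -1, -1, 1), -1.57)
([0.451, 0.122, 0.675, 0.381], (1, -1, 1, 1), -1.57)
```

Call:
servo_tool --commands '[{"tx":0,"ty":-3,"tz":3,"wx":0,"wy":0,"wz":0.14,"grip":1},{"tx":1,"ty":-6,"tz":6,"wx":0,"wy":0,"wz":0.28,"grip":1},{"tx":2,"ty":-9,"tz":8,"wx":0,"wy":0,"wz":0.42,"grip":1},{"tx":3,"ty":-12,"tz":8,"wx":0,"wy":0,"wz":0.56,"grip":1},{"tx":4,"ty":-15,"tz":8,"wx":0,"wy":0,"wz":0.7,"grip":1},{"tx":6,"ty":-18,"tz":8,"wx":0,"wy":0,"wz":0.84,"grip":1},{"tx":8,"ty":-18,"tz":8,"wx":0,"wy":0,"wz":0.98,"grip":1},{"tx":8,"ty":-18,"tz":8,"wx":0,"wy":0,"wz":1.1,"grip":1}]'

```text
clock: 5.05
position: [0.5599, 0.0612, 0.3187]
ee_rot: [[0.306, 0.923, 0.233], [0.779, -0.383, 0.496], [0.548, 0.03, -0.836]]
force: [0.7, -0.4, -0.0]
width: 0.998
gripper_force: 0.0
```

```bash
cat > log.py <<'E'
from plant import sensors
s=sensors.read_state();print(s['clock'],s['position'].round(4).tolist(),s['joint_positions'].round(3).tolist(),s['ee_rot'].round(3).tolist(),'F',s['force'].round(1),'w',round(s['width'],3),s['gripper_force'])
open('data.py','a').write('D.append((%s,%s,%s))\n'%(s['joint_positions'].round(5).tolist(),s['position'].round(5).tolist(),s['ee_rot'].round(5).tolist()))
E
cat > fit.py <<'E'
from kin import *
from data import D
rz=lambda a:Ro.from_euler('z',a).as_matrix();ry=lambda a:Ro.from_euler('y',a).as_matrix()
def frames(q):
    R1=rz(-q[0]);R2=R1@ry(q[1]);R3=R2@rz(-q[2]);R4=R3@ry(q[3]);R5=R4@rz(-q[4]);R6=R5@ry(q[5]);R7=R6@rz(-q[6]+np.pi/2)
    return R1,R2,R3,R4,R5,R6,R7
def basis(q):
    F=frames(q);return np.column_stack([[0,0,1],F[0][:,0],F[2][:,2],F[2][:,0],F[4][:,2],F[4][:,0],F[5][:,2],F[5][:,0]])
lam=3e-4
A=np.vstack([basis(q) for q,p,R in D]+[lam*np.eye(8)]);b=np.concatenate([p for q,p,R in D]+[np.zeros(8)])
L=np.linalg.lstsq(A,b,rcond=None)[0]
if __name__=='__main__':
    print(L.round(4),((A@L-b)[:-8]).reshape(-1,3).round(4).tolist())
E
python3 log.py; python3 fit.py
```

```text
5.05 [0.5599, 0.0612, 0.3187] [-0.118, -0.035, 0.288, 1.813, -0.581, 1.248, -0.057] [[0.306, 0.923, 0.233], [0.779, -0.383, 0.496], [0.548, 0.03, -0.836]] F [ 0.7 -0.4 -0. ] w 0.998 0.0
[ 0.215   0.0457  0.4263  0.0572  0.4688 -0.0186  0.2855  0.0515] [[0.0219, 0.0108, 0.0002], [0.0079, 0.0095, -0.0023], [0.0071, -0.0101, 0.0037], [-0.0101, 0.0173, -0.002], [-0.0012, 0.0045, 0.0005]]
```

```bash
sed -i 's/\[0,0,1\],F\[0\]\[:,0\],F\[2\]\[:,2\],F\[2\]\[:,0\],F\[4\]\[:,2\],F\[4\]\[:,0\]/[0,0,1],F[1][:,1],F[2][:,2],F[2][:,0],F[3][:,2],F[3][:,0]/' fit.py; python3 fit.py; sed 's/F\[1\]\[:,1\]/F[5][:,1]/' fit.py >fit2.py; python3 fit2.py;sed 's/F\[1\]\[:,1\]/F[6][:,0]/' fit.py >fit2.py; python3 fit2.py;
```

```text
[ 2.700e-01 -2.670e-02  4.630e-01  3.200e-03  5.149e-01  1.630e-02
  3.489e-01  2.000e-04] [[0.0002, 0.0003, 0.0002], [0.0014, 0.0007, -0.0], [-0.0056, 0.0026, -0.0], [-0.001, -0.0021, 0.0], [0.0047, -0.0003, -0.0002]]
[ 0.1977 -0.0234  0.469   0.0438  0.4975 -0.0373  0.3285  0.0345] [[0.0026, -0.0005, -0.0029], [-0.0021, 0.0013, 0.0011], [0.0058, -0.0004, 0.0058], [-0.0003, 0.0059, 0.0029], [-0.0074, 0.0025, -0.007]]
[ 0.3245 -0.0296  0.4362  0.0544  0.5013  0.034   0.3505  0.0249] [[-0.0019, 0.0007, -0.0032], [0.0023, 0.0085, 0.001], [-0.0139, 0.0235, 0.0064], [-0.0148, 0.0193, 0.0001], [0.0045, 0.0068, -0.0044]]
```

```bash
cat > ik.py <<'E'
from fit import *
def fkp(q): return basis(q)@L, frames(q)[6]
def Rt(psi,a,roll=0):
    z=np.array([np.cos(psi)*np.cos(a),np.sin(psi)*np.cos(a),-np.sin(a)]);y=np.array([np.sin(psi),-np.cos(psi),0])
    R=np.column_stack([np.cross(y,z),y,z]);return R@rz(roll)
def ik(p,R,q0,w=.02):
    f=lambda q:np.r_[(fkp(q)[0]-p)*5,Ro.from_matrix(fkp(q)[1].T@R).as_rotvec()*2,w*(q-q0)]
    r=least_squares(f,np.clip(q0,LO+.01,HI-.01),bounds=(LO+.03,HI-.03));return r.x,np.abs(r.fun[:6]).max()
E
cat > s.py <<'E'
from ik import *
q0=np.array(D[-1][0]);d=np.radians
for nm,G in(('bottle',[.576,.271,.08]),('dish',[.5785,-.2905,.09])):
  for a in(20,30,40):
    out=[]
    for psi in range(-120,121,20):
      R=Rt(d(psi),d(a));p=np.array(G)+.008*R[:,2]
      b=None
      for k,q in enumerate([q0,[0,.5,0,1.5,1.2,1.2,0],[0,.5,0,1.5,-1.2,1.2,0],[.5,.5,.5,1.5,1.2,1.2,1],[-.5,.5,-.5,1.5,-1.2,1.2,-1]]):
        x,e=ik(p,R,np.array(q),.003)
        if e<.03:
          m=max(min(HI[6]-(x[6]+np.pi),9),min(x[6]-np.pi-LO[6],9))
          c=(round(m,2),x.round(2).tolist())
          if b is None or c[0]>b[0]: b=c
      if b: out.append((psi,)+b)
    print(nm,a);[print('  ',o) for o in out]
E
time python3 s.py
```

```text
bottle 20
   (-100, np.float64(1.85), [-0.94, 1.15, 0.32, 0.97, 0.46, 2.02, 2.3])
   (-80, np.float64(1.78), [-0.85, 0.98, -0.05, 1.25, 0.87, 1.86, 2.23])
   (-60, np.float64(1.74), [-0.74, 0.86, -0.29, 1.53, 1.19, 1.73, 2.19])
   (-40, np.float64(1.72), [-0.74, 0.72, -0.32, 1.82, 1.4, 1.52, 2.17])
   (-20, np.float64(1.65), [-0.71, 0.59, -0.32, 2.09, 1.7, 1.3, 2.1])
   (0, np.float64(1.52), [-0.61, 0.48, -0.27, 2.31, 2.14, 1.1, 1.97])
   (60, np.float64(0.86), [1.01, 1.03, -1.13, 2.18, -1.53, 0.3, 1.31])
   (80, np.float64(0.54), [0.02, 0.62, 0.01, 1.98, -1.51, 1.21, 0.99])
   (100, np.float64(0.43), [0.09, 0.76, -0.07, 1.7, -1.16, 1.39, 0.88])
   (120, np.float64(0.37), [0.05, 0.91, -0.11, 1.4, -0.91, 1.63, 0.82])
bottle 30
   (-100, np.float64(1.68), [-0.7, 1.03, -0.12, 1.04, 0.66, 1.99, 2.13])
   (-80, np.float64(1.72), [-0.64, 0.92, -0.33, 1.29, 0.95, 1.84, 2.18])
   (-60, np.float64(1.79), [-0.65, 0.78, -0.37, 1.57, 1.12, 1.63, 2.24])
   (-40, np.float64(1.82), [-0.63, 0.64, -0.4, 1.83, 1.32, 1.4, 2.27])
   (-20, np.float64(1.82), [-0.59, 0.49, -0.39, 2.08, 1.58, 1.14, 2.27])
 
[... 2926 characters left out ...]
.04, 2.16, 1.45, 0.7, 2.56])
   (-40, np.float64(1.92), [0.1, 0.19, 0.16, 2.29, 2.0, 0.35, 2.37])
   (-20, np.float64(1.0), [0.8, 0.2, -0.33, 2.28, 3.4, 0.21, 1.45])
   (0, np.float64(0.14), [1.36, 0.35, -0.72, 2.17, -1.53, 0.32, 0.59])
   (20, np.float64(0.16), [0.38, 0.39, 0.47, 2.06, -1.42, 0.95, 0.61])
   (40, np.float64(0.23), [0.52, 0.53, 0.38, 1.83, -1.19, 1.21, 0.68])
   (60, np.float64(0.31), [0.6, 0.67, 0.29, 1.59, -1.0, 1.44, 0.76])
   (80, np.float64(0.4), [0.62, 0.8, 0.22, 1.34, -0.82, 1.66, 0.85])
   (100, np.float64(0.53), [0.59, 0.93, 0.17, 1.1, -0.64, 1.85, 0.98])
   (120, np.float64(0.69), [0.55, 1.03, 0.1, 0.9, -0.44, 2.02, 1.14])
real	2m21.953s
user	2m21.774s
sys	0m0.196s
```

```bash
cat > plan.py <<'E'
from ik import *
from plant import sensors
def go(p,psi,a,roll=0,n=8):
    s=sensors.read_state();R=Rt(np.radians(psi),np.radians(a),np.radians(roll))
    w=Ro.from_matrix(R@s['ee_rot'].T).as_rotvec()
    print('now',s['position'].round(4),'shift cm',((np.array(p)-s['position'])*100).round(2),'rotvec',w.round(3),'deg',np.degrees(np.linalg.norm(w)).round(1))
    x,e=ik(np.array(p),R,np.array(s['joint_positions']),.003);print('ik',x.round(2),e.round(4))
def tcp(G,psi,a,back=0.):
    return np.array(G)+(.008-back)*Rt(np.radians(psi),np.radians(a))[:,2]
E
python3 - <<'E'
from plan import *
G=[.576,.271,.078];t=tcp(G,85,20,.13);print(t);go(t,85,20)
from h import *
p,d,K,R,t=load('w2');hsv=cv2.cvtColor(p,cv2.COLOR_RGB2HSV)
m=(hsv[...,0]>40)&(hsv[...,0]<85)&(hsv[...,1]>110);c=cloud(d,K,R,t,m);print('oil',np.percentile(c,[2,50,98],axis=0).round(3))
m=(hsv[...,0]>24)&(hsv[...,0]<34)&(hsv[...,1]>150);c=cloud(d,K,R,t,m);print('cap',np.percentile(c,[2,50,98],axis=0).round(3))
E
```

```text
[0.56600825 0.15679375 0.11972646]
now [0.5599 0.0612 0.3187] shift cm [  0.61   9.56 -19.89] rotvec [ 0.633 -0.125  0.305] deg 40.9
ik [ 0.2   0.58  0.07  1.9  -1.25  1.43  0.92] 0.0
oil [[ 0.564 -0.48   0.111]
 [ 0.573 -0.445  0.139]
 [ 0.58  -0.435  0.157]]
cap [[ 0.542 -0.537  0.018]
 [ 0.556 -0.435  0.205]
 [ 0.567 -0.433  0.21 ]]
```

Call:
servo_tool --commands '[{"tx":0,"ty":1,"tz":-2,"wx":0.09,"wy":-0.018,"wz":0.043,"grip":1},{"tx":0,"ty":2,"tz":-5,"wx":0.18,"wy":-0.036,"wz":0.087,"grip":1},{"tx":0.2,"ty":4,"tz":-8,"wx":0.27,"wy":-0.054,"wz":0.13,"grip":1},{"tx":0.3,"ty":5,"tz":-11,"wx":0.36,"wy":-0.071,"wz":0.174,"grip":1},{"tx":0.4,"ty":7,"tz":-14,"wx":0.45,"wy":-0.09,"wz":0.218,"grip":1},{"tx":0.5,"ty":8,"tz":-17,"wx":0.54,"wy":-0.107,"wz":0.26,"grip":1},{"tx":0.6,"ty":9.5,"tz":-20,"wx":0.633,"wy":-0.125,"wz":0.305,"grip":1},{"tx":0.6,"ty":9.5,"tz":-20,"wx":0.633,"wy":-0.125,"wz":0.305,"grip":1}]'

```text
clock: 5.85
position: [0.5596, 0.1618, 0.1041]
ee_rot: [[0.051, 0.996, 0.07], [0.343, -0.083, 0.936], [0.938, -0.024, -0.346]]
force: [-2.1, -0.7, -2.1]
width: 0.998
gripper_force: 0.0
```

```bash
python3 log.py; python3 fit.py;python3 - <<'E'
from plan import *
from wr import *
from h import *
G=[.576,.271,.078];go(tcp(G,85,20),85,20)
snap('w4')
p,d,K,R,t=load('w4')
c=cloud(d,K,R,t,np.ones(d.shape,bool))
n=np.hypot(c[:,0]-.576,c[:,1]-.271)<.06
for lo,hi in((.03,.06),(.06,.1),(.168,.19)):
    q=c[n&(c[:,2]>lo)&(c[:,2]<hi)];
    if len(q): print(lo,len(q),np.percentile(q,[1,50,99],axis=0).round(4).tolist())
q=c[n&(c[:,2]>.03)&(c[:,2]<.1)][:,:2]
f=least_squares(lambda v:np.hypot(q[:,0]-v[0],q[:,1]-v[1])-.028,[.576,.271],loss='soft_l1',f_scale=.002);print('axis',f.x)
E
```

```text
5.85 [0.5596, 0.1618, 0.1041] [0.053, 0.595, 0.231, 1.937, -1.306, 1.482, 0.952] [[0.051, 0.996, 0.07], [0.343, -0.083, 0.936], [0.938, -0.024, -0.346]] F [-2.1 -0.7 -2.1] w 0.998 0.0
[ 0.2568 -0.0262  0.4678  0.0058  0.513   0.0079  0.3485  0.0022] [[0.001, -0.0013, -0.0003], [0.0006, 0.0009, -0.0002], [-0.0064, 0.002, 0.0001], [-0.0014, -0.0009, -0.0001], [0.005, 0.0002, 0.0002], [-0.0007, -0.0005, 0.0003]]
now [0.5596 0.1618 0.1041] shift cm [ 1.71 11.67 -2.88] rotvec [ 0.002 -0.024 -0.004] deg 1.4
ik [-0.07  0.64  0.13  1.95 -1.47  1.31  0.98] 0.0
5.85 [0.5596 0.1618 0.1041] [ 0.053  0.595  0.231  1.937 -1.306  1.482  0.952] cam [0.554 0.068 0.229]
[[ 0.051  0.996  0.07 ]
 [ 0.343 -0.083  0.936]
 [ 0.938 -0.024 -0.346]]
0.03 1971 [[0.5486, 0.243, 0.0303], [0.5729, 0.2466, 0.0459], [0.6017, 0.2657, 0.0597]]
0.06 3467 [[0.5487, 0.2433, 0.0604], [0.573, 0.247, 0.0812], [0.601, 0.2674, 0.0996]]
0.168 2504 [[0.563, 0.2572, 0.1681], [0.5854, 0.264, 0.174], [0.6206, 0.2804, 0.1779]]
axis [0.57606395 0.27190703]
```

View pics/w4.png

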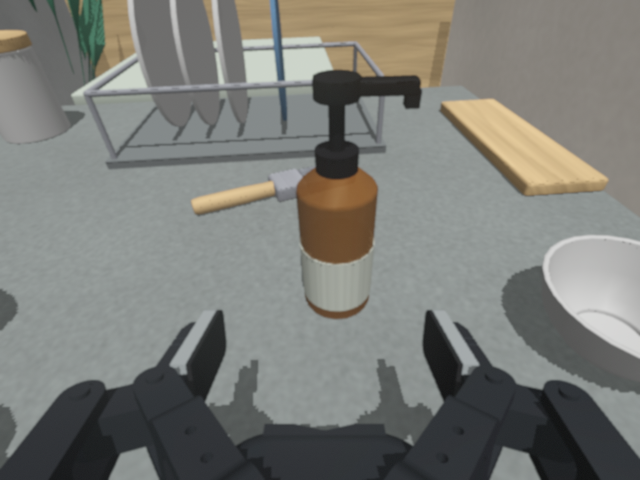

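The picture shows the bottle straight ahead, with its body at (338,230) between the fingers. The depth fit puts the axis at (0.576, 0.272). I approach part-way and check the settling.

Call:
servo_tool --commands '[{"tx":0.3,"ty":1,"tz":0,"wx":0,"wy":0,"wz":0,"grip":1},{"tx":0.5,"ty":2,"tz":0,"wx":0,"wy":0,"wz":0,"grip":1},{"tx":0.6,"ty":3,"tz":0,"wx":0,"wy":0,"wz":0,"grip":1},{"tx":0.6,"ty":4,"tz":0,"wx":0,"wy":0,"wz":0,"grip":1},{"tx":0.6,"ty":4,"tz":0,"wx":0,"wy":0,"wz":0,"grip":1},{"tx":0.6,"ty":4,"tz":0,"wx":0,"wy":0,"wz":0,"grip":1},{"tx":0.6,"ty":4,"tz":0,"wx":0,"wy":0,"wz":0,"grip":1},{"tx":0.6,"ty":4,"tz":0,"wx":0,"wy":0,"wz":0,"grip":1}]'

```text
clock: 6.7
position: [0.5702, 0.2026, 0.1168]
ee_rot: [[0.03, 0.997, 0.077], [0.342, -0.082, 0.936], [0.939, -0.002, -0.343]]
force: [0.2, -0.1, 0.4]
width: 0.995
gripper_force: 0.0
```

```bash
python3 log.py; python3 -c "
from plan import *
go(tcp([.576,.272,.079],85,20),85,20)"
```

```text
6.7 [0.5702, 0.2026, 0.1168] [0.004, 0.566, 0.202, 1.943, -1.353, 1.43, 0.933] [[0.03, 0.997, 0.077], [0.342, -0.082, 0.936], [0.939, -0.002, -0.343]] F [ 0.2 -0.1  0.4] w 0.995 0.0
now [0.5702 0.2026 0.1168] shift cm [ 0.65  7.68 -4.05] rotvec [ 0.001 -0.002 -0.005] deg 0.3
ik [-0.08  0.63  0.13  1.95 -1.47  1.31  0.98] 0.0
```

Call:
servo_tool --commands '[{"tx":0.3,"ty":1,"tz":-1.5,"wx":0,"wy":0,"wz":0,"grip":1},{"tx":0.4,"ty":2.5,"tz":-2.3,"wx":0,"wy":0,"wz":0,"grip":1},{"tx":0.5,"ty":4,"tz":-2.9,"wx":0,"wy":0,"wz":0,"grip":1},{"tx":0.6,"ty":5.5,"tz":-3.4,"wx":0,"wy":0,"wz":0,"grip":1},{"tx":0.6,"ty":6.8,"tz":-3.8,"wx":0,"wy":0,"wz":0,"grip":1},{"tx":0.65,"ty":7.7,"tz":-4,"wx":0,"wy":0,"wz":0,"grip":1},{"tx":0.65,"ty":7.7,"tz":-4,"wx":0,"wy":0,"wz":0,"grip":1},{"tx":0.65,"ty":7.7,"tz":-4,"wx":0,"wy":0,"wz":0,"grip":1}]'

```text
clock: 7.5
position: [0.5767, 0.2801, 0.0771]
ee_rot: [[0.029, 0.997, 0.076], [0.342, -0.081, 0.936], [0.939, -0.001, -0.343]]
force: [0.1, -0.3, 0.1]
width: 1.0
gripper_force: 0.0
```

```bash
python3 log.py; python3 -c "
from plan import *
go(tcp([.576,.272,.079],85,20),85,20)"
```

```text
7.5 [0.5767, 0.2801, 0.0771] [-0.074, 0.63, 0.128, 1.948, -1.462, 1.313, 0.976] [[0.029, 0.997, 0.076], [0.342, -0.081, 0.936], [0.939, -0.001, -0.343]] F [ 0.1 -0.3  0.1] w 1.0 0.0
now [0.5767 0.2801 0.0771] shift cm [-0.01 -0.06 -0.08] rotvec [ 0.001 -0.001 -0.006] deg 0.3
ik [-0.07  0.63  0.13  1.95 -1.47  1.31  0.98] 0.0
```

Close gently at 60 N.

Call:
servo_tool --commands '[{"tx":0,"ty":0,"tz":0,"wx":0,"wy":0,"wz":0,"grip":0.8},{"tx":0,"ty":0,"tz":0,"wx":0,"wy":0,"wz":0,"grip":0.7},{"tx":0,"ty":0,"tz":0,"wx":0,"wy":0,"wz":0,"grip":0.6},{"tx":0,"ty":0,"tz":0,"wx":0,"wy":0,"wz":0,"grip":0.4},{"tx":0,"ty":0,"tz":0,"wx":0,"wy":0,"wz":0,"grip":0.4},{"tx":0,"ty":0,"tz":0,"wx":0,"wy":0,"wz":0,"grip":0.4},{"tx":0,"ty":0,"tz":0,"wx":0,"wy":0,"wz":0,"grip":0.4},{"tx":0,"ty":0,"tz":0,"wx":0,"wy":0,"wz":0,"grip":0.4}]' --force 60

```text
clock: 8.3
position: [0.5774, 0.2798, 0.0775]
ee_rot: [[0.029, 0.997, 0.077], [0.341, -0.082, 0.936], [0.939, -0.0, -0.343]]
force: [2.0, -5.1, 4.6]
width: 0.638
gripper_force: 62.5
```

Call:
servo_tool --commands '[{"tx":0,"ty":0,"tz":1,"wx":0,"wy":0,"wz":0,"grip":0.4},{"tx":0,"ty":0,"tz":2,"wx":0,"wy":0,"wz":0,"grip":0.4},{"tx":0,"ty":0,"tz":4,"wx":0,"wy":0,"wz":0,"grip":0.4},{"tx":0,"ty":0,"tz":6,"wx":0,"wy":0,"wz":0,"grip":0.4},{"tx":0,"ty":0,"tz":8,"wx":0,"wy":0,"wz":0,"grip":0.4},{"tx":0,"ty":0,"tz":10,"wx":0,"wy":0,"wz":0,"grip":0.4},{"tx":0,"ty":0,"tz":12,"wx":0,"wy":0,"wz":0,"grip":0.4},{"tx":0,"ty":0,"tz":13,"wx":0,"wy":0,"wz":0,"grip":0.4}]'

```text
clock: 9.1
position: [0.5757, 0.281, 0.2084]
ee_rot: [[0.028, 0.997, 0.074], [0.342, -0.079, 0.936], [0.939, -0.001, -0.343]]
force: [0.5, 0.5, -4.8]
width: 0.633
gripper_force: 63.7
```

```bash
python3 log.py; python3 - <<'E'
from plan import *
for p in([.55,.2,.32],[.53,.1,.36],[.53,0,.38],[.56,-.05,.36]):
  for ps in (85,70,55):
    x,e=ik(np.array(p),Rt(np.radians(ps),np.radians(20)),np.array(D[-1][0]),.003);print(p,ps,x.round(2),e.round(3))
E
```

```text
9.1 [0.5757, 0.281, 0.2084] [-0.098, 0.395, 0.153, 1.942, -1.38, 1.346, 0.732] [[0.028, 0.997, 0.074], [0.342, -0.079, 0.936], [0.939, -0.001, -0.343]] F [ 0.5  0.5 -4.8] w 0.633 63.67540508508682
[0.55, 0.2, 0.32] 85 [-0.02  0.21  0.23  1.92 -1.25  1.51  0.57] 0.0
[0.55, 0.2, 0.32] 70 [-0.02  0.03  0.21  2.11 -1.36  1.26  0.51] 0.0
[0.55, 0.2, 0.32] 55 [-0.02 -0.15  0.13  2.28 -1.5   0.96  0.46] 0.0
[0.53, 0.1, 0.36] 85 [ 0.09  0.19  0.32  1.86 -1.17  1.7   0.56] 0.0
[0.53, 0.1, 0.36] 70 [ 0.09  0.01  0.32  2.05 -1.24  1.46  0.48] 0.0
[0.53, 0.1, 0.36] 55 [ 0.12 -0.19  0.25  2.22 -1.31  1.18  0.38] 0.0
[0.53, 0, 0.38] 85 [ 0.21  0.27  0.38  1.72 -1.13  1.88  0.59] 0.0
[0.53, 0, 0.38] 70 [ 0.19  0.1   0.42  1.91 -1.18  1.66  0.5 ] 0.0
[0.53, 0, 0.38] 55 [ 0.2  -0.1   0.39  2.1  -1.23  1.39  0.4 ] 0.0
[0.56, -0.05, 0.36] 85 [ 0.27  0.4   0.38  1.61 -1.13  1.94  0.62] 0.0
[0.56, -0.05, 0.36] 70 [ 0.25  0.24  0.44  1.81 -1.2   1.73  0.56] 0.0
[0.56, -0.05, 0.36] 55 [ 0.22  0.06  0.45  2.   -1.25  1.47  0.48] 0.0
```

The bottle is held. Next I raise it a little and roll it half a turn about the tool axis.

Call:
servo_tool --commands '[{"tx":0,"ty":-0.5,"tz":2,"wx":0.005,"wy":0.07,"wz":-0.025,"grip":0.4},{"tx":0,"ty":-1,"tz":4,"wx":0.015,"wy":0.19,"wz":-0.07,"grip":0.4},{"tx":0,"ty":-1,"tz":6,"wx":0.024,"wy":0.31,"wz":-0.113,"grip":0.4},{"tx":0,"ty":-1,"tz":7,"wx":0.034,"wy":0.43,"wz":-0.157,"grip":0.4},{"tx":0,"ty":-1,"tz":7,"wx":0.043,"wy":0.55,"wz":-0.201,"grip":0.4},{"tx":0,"ty":-1,"tz":7,"wx":0.053,"wy":0.67,"wz":-0.245,"grip":0.4},{"tx":0,"ty":-1,"tz":7,"wx":0.062,"wy":0.79,"wz":-0.289,"grip":0.4},{"tx":0,"ty":-1,"tz":7,"wx":0.072,"wy":0.91,"wz":-0.333,"grip":0.4}]'

```text
clock: 9.9
position: [0.5752, 0.2707, 0.2755]
ee_rot: [[0.844, 0.532, 0.072], [0.128, -0.329, 0.936], [0.522, -0.78, -0.346]]
force: [0.3, -0.3, -5.3]
width: 0.638
gripper_force: 63.7
```

Call:
servo_tool --commands '[{"tx":0,"ty":0,"tz":0,"wx":0.01,"wy":0.12,"wz":-0.044,"grip":0.4},{"tx":0,"ty":0,"tz":0,"wx":0.019,"wy":0.24,"wz":-0.088,"grip":0.4},{"tx":0,"ty":0,"tz":0,"wx":0.028,"wy":0.36,"wz":-0.132,"grip":0.4},{"tx":0,"ty":0,"tz":0,"wx":0.038,"wy":0.48,"wz":-0.176,"grip":0.4},{"tx":0,"ty":0,"tz":0,"wx":0.047,"wy":0.6,"wz":-0.22,"grip":0.4},{"tx":0,"ty":0,"tz":0,"wx":0.057,"wy":0.72,"wz":-0.264,"grip":0.4},{"tx":0,"ty":0,"tz":0,"wx":0.066,"wy":0.84,"wz":-0.308,"grip":0.4},{"tx":0,"ty":0,"tz":0,"wx":0.076,"wy":0.96,"wz":-0.352,"grip":0.4}]'

```text
clock: 10.7
position: [0.5752, 0.2707, 0.2754]
ee_rot: [[0.893, -0.445, 0.071], [-0.214, -0.281, 0.936], [-0.397, -0.85, -0.346]]
force: [0.7, 0.0, -4.0]
width: 0.641
gripper_force: 63.7
```

Call:
servo_tool --commands '[{"tx":0,"ty":0,"tz":0,"wx":0.01,"wy":0.12,"wz":-0.044,"grip":0.4},{"tx":0,"ty":0,"tz":0,"wx":0.019,"wy":0.24,"wz":-0.088,"grip":0.4},{"tx":0,"ty":0,"tz":0,"wx":0.028,"wy":0.36,"wz":-0.132,"grip":0.4},{"tx":0,"ty":0,"tz":0,"wx":0.038,"wy":0.48,"wz":-0.176,"grip":0.4},{"tx":0,"ty":0,"tz":0,"wx":0.047,"wy":0.6,"wz":-0.22,"grip":0.4},{"tx":0,"ty":0,"tz":0,"wx":0.057,"wy":0.72,"wz":-0.264,"grip":0.4},{"tx":0,"ty":0,"tz":0,"wx":0.066,"wy":0.84,"wz":-0.308,"grip":0.4},{"tx":0,"ty":0,"tz":0,"wx":0.076,"wy":0.96,"wz":-0.352,"grip":0.4}]'

```text
clock: 11.5
position: [0.5752, 0.2707, 0.2754]
ee_rot: [[0.082, -0.994, 0.07], [-0.35, 0.037, 0.936], [-0.933, -0.102, -0.345]]
force: [0.5, -0.4, -4.2]
width: 0.637
gripper_force: 63.7
```

```bash
cat > chk.py <<'E'
from plan import *
# bottle axis in tool frame as grasped (upright at psi 85,a 20)
b=np.array([[.029,.997,.077],[.341,-.082,.936],[.939,0,-.343]]).T@[0,0,1]
s=sensors.read_state();z=s['ee_rot']@b;print('bottle axis',z.round(3),'angle',np.arccos(z[2]).round(3))
E
python3 log.py; python3 chk.py
```

```text
11.5 [0.5752, 0.2707, 0.2754] [-0.196, 0.303, 0.285, 1.908, -1.351, 1.415, -2.421] [[0.082, -0.994, 0.07], [-0.35, 0.037, 0.936], [-0.933, -0.102, -0.345]] F [ 0.5 -0.4 -4.2] w 0.637 63.7185001373291
bottle axis [ 0.053 -0.65  -0.758] angle 2.431
```

The bottle axis is at 139° from up, so I hold it for 2.4 s and look with the wrist camera to check the grip.

Call:
servo_tool --commands '[{"tx":0,"ty":0,"tz":0,"wx":0,"wy":0,"wz":0,"grip":0.4},{"tx":0,"ty":0,"tz":0,"wx":0,"wy":0,"wz":0,"grip":0.4},{"tx":0,"ty":0,"tz":0,"wx":0,"wy":0,"wz":0,"grip":0.4},{"tx":0,"ty":0,"tz":0,"wx":0,"wy":0,"wz":0,"grip":0.4},{"tx":0,"ty":0,"tz":0,"wx":0,"wy":0,"wz":0,"grip":0.4},{"tx":0,"ty":0,"tz":0,"wx":0,"wy":0,"wz":0,"grip":0.4},{"tx":0,"ty":0,"tz":0,"wx":0,"wy":0,"wz":0,"grip":0.4},{"tx":0,"ty":0,"tz":0,"wx":0,"wy":0,"wz":0,"grip":0.4}]'

```text
clock: 12.3
position: [0.5765, 0.2702, 0.2769]
ee_rot: [[0.089, -0.993, 0.073], [-0.349, 0.037, 0.936], [-0.933, -0.109, -0.343]]
force: [-0.8, -0.1, -3.7]
width: 0.64
gripper_force: 63.7
```

Call:
servo_tool --commands '[{"tx":0,"ty":0,"tz":0,"wx":0,"wy":0,"wz":0,"grip":0.4},{"tx":0,"ty":0,"tz":0,"wx":0,"wy":0,"wz":0,"grip":0.4},{"tx":0,"ty":0,"tz":0,"wx":0,"wy":0,"wz":0,"grip":0.4},{"tx":0,"ty":0,"tz":0,"wx":0,"wy":0,"wz":0,"grip":0.4},{"tx":0,"ty":0,"tz":0,"wx":0,"wy":0,"wz":0,"grip":0.4},{"tx":0,"ty":0,"tz":0,"wx":0,"wy":0,"wz":0,"grip":0.4},{"tx":0,"ty":0,"tz":0,"wx":0,"wy":0,"wz":0,"grip":0.4},{"tx":0,"ty":0,"tz":0,"wx":0,"wy":0,"wz":0,"grip":0.4}]'

```text
clock: 13.1
position: [0.5765, 0.2703, 0.2769]
ee_rot: [[0.089, -0.993, 0.073], [-0.349, 0.037, 0.936], [-0.933, -0.109, -0.343]]
force: [0.4, -0.1, -4.5]
width: 0.634
gripper_force: 63.7
```

Call:
servo_tool --commands '[{"tx":0,"ty":0,"tz":0,"wx":0,"wy":0,"wz":0,"grip":0.4},{"tx":0,"ty":0,"tz":0,"wx":0,"wy":0,"wz":0,"grip":0.4},{"tx":0,"ty":0,"tz":0,"wx":0,"wy":0,"wz":0,"grip":0.4},{"tx":0,"ty":0,"tz":0,"wx":0,"wy":0,"wz":0,"grip":0.4},{"tx":0,"ty":0,"tz":0,"wx":0,"wy":0,"wz":0,"grip":0.4},{"tx":0,"ty":0,"tz":0,"wx":0,"wy":0,"wz":0,"grip":0.4},{"tx":0,"ty":0,"tz":0,"wx":0,"wy":0,"wz":0,"grip":0.4},{"tx":0,"ty":0,"tz":0,"wx":0,"wy":0,"wz":0,"grip":0.4}]'

```text
clock: 13.9
position: [0.5765, 0.2703, 0.2769]
ee_rot: [[0.089, -0.993, 0.073], [-0.349, 0.037, 0.936], [-0.933, -0.109, -0.343]]
force: [0.6, -0.5, -3.6]
width: 0.637
gripper_force: 63.7
```

```bash
python3 chk.py; python3 - <<'E'
from wr import *
snap('w5')
E
```

```text
bottle axis [ 0.059 -0.649 -0.758] angle 2.431
13.9 [0.5765 0.2703 0.2769] [-0.195  0.303  0.285  1.907 -1.353  1.416 -2.415] cam [0.573 0.118 0.243]
[[ 0.089 -0.993  0.073]
 [-0.349  0.037  0.936]
 [-0.933 -0.109 -0.343]]
```

View pics/w5.png

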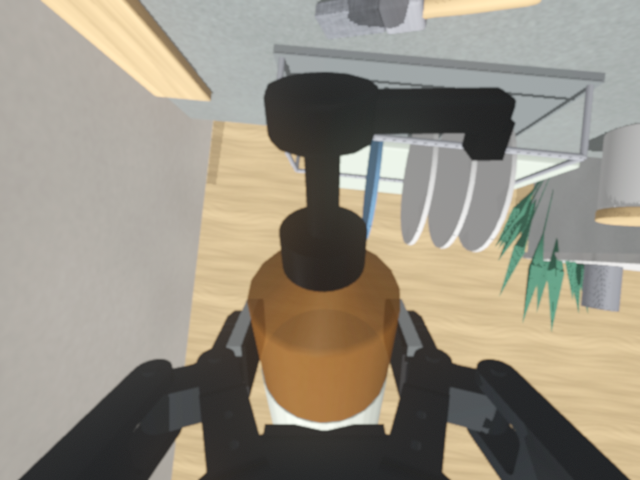

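The picture shows the bottle inverted and firmly held, with the pump head at (320,110) in the frame. Now I roll it back while moving towards the dish.

Call:
servo_tool --commands '[{"tx":0,"ty":0,"tz":0,"wx":-0.01,"wy":-0.12,"wz":0.044,"grip":0.4},{"tx":0,"ty":0,"tz":0,"wx":-0.019,"wy":-0.24,"wz":0.088,"grip":0.4},{"tx":0,"ty":0,"tz":1,"wx":-0.028,"wy":-0.36,"wz":0.132,"grip":0.4},{"tx":0,"ty":0,"tz":2,"wx":-0.038,"wy":-0.48,"wz":0.176,"grip":0.4},{"tx":0,"ty":0,"tz":3,"wx":-0.047,"wy":-0.6,"wz":0.22,"grip":0.4},{"tx":0,"ty":0,"tz":3,"wx":-0.057,"wy":-0.72,"wz":0.264,"grip":0.4},{"tx":0,"ty":0,"tz":3,"wx":-0.066,"wy":-0.84,"wz":0.308,"grip":0.4},{"tx":0,"ty":0,"tz":3,"wx":-0.076,"wy":-0.96,"wz":0.352,"grip":0.4}]'

```text
clock: 14.75
position: [0.5764, 0.2703, 0.307]
ee_rot: [[0.898, -0.434, 0.074], [-0.212, -0.281, 0.936], [-0.386, -0.856, -0.344]]
force: [-0.3, 0.3, -4.5]
width: 0.638
gripper_force: 63.7
```

Call:
servo_tool --commands '[{"tx":0,"ty":-1,"tz":0,"wx":-0.01,"wy":-0.12,"wz":0.044,"grip":0.4},{"tx":0,"ty":-2,"tz":0,"wx":-0.019,"wy":-0.24,"wz":0.088,"grip":0.4},{"tx":0,"ty":-4,"tz":0,"wx":-0.028,"wy":-0.36,"wz":0.132,"grip":0.4},{"tx":0,"ty":-6,"tz":0,"wx":-0.038,"wy":-0.48,"wz":0.176,"grip":0.4},{"tx":0,"ty":-8,"tz":0,"wx":-0.047,"wy":-0.6,"wz":0.22,"grip":0.4},{"tx":-1,"ty":-10,"tz":0,"wx":-0.057,"wy":-0.72,"wz":0.264,"grip":0.4},{"tx":-1,"ty":-12,"tz":0,"wx":-0.066,"wy":-0.84,"wz":0.308,"grip":0.4},{"tx":-1,"ty":-13,"tz":0,"wx":-0.076,"wy":-0.96,"wz":0.352,"grip":0.4}]'

```text
clock: 15.55
position: [0.567, 0.138, 0.3069]
ee_rot: [[0.837, 0.541, 0.078], [0.127, -0.33, 0.935], [0.532, -0.773, -0.345]]
force: [0.2, -0.0, -5.0]
width: 0.634
gripper_force: 63.8
```

Call:
servo_tool --commands '[{"tx":0,"ty":-1,"tz":0,"wx":-0.01,"wy":-0.12,"wz":0.044,"grip":0.4},{"tx":0,"ty":-2,"tz":0,"wx":-0.019,"wy":-0.24,"wz":0.088,"grip":0.4},{"tx":0,"ty":-4,"tz":0,"wx":-0.028,"wy":-0.36,"wz":0.132,"grip":0.4},{"tx":0,"ty":-6,"tz":0,"wx":-0.038,"wy":-0.48,"wz":0.176,"grip":0.4},{"tx":0,"ty":-8,"tz":0,"wx":-0.047,"wy":-0.6,"wz":0.22,"grip":0.4},{"tx":-1,"ty":-10,"tz":0,"wx":-0.057,"wy":-0.72,"wz":0.264,"grip":0.4},{"tx":-1,"ty":-12,"tz":0,"wx":-0.066,"wy":-0.84,"wz":0.308,"grip":0.4},{"tx":-1,"ty":-13,"tz":0,"wx":-0.076,"wy":-0.96,"wz":0.352,"grip":0.4}]'

```text
clock: 16.35
position: [0.5568, 0.008, 0.3069]
ee_rot: [[-0.028, 0.997, 0.078], [0.347, -0.063, 0.936], [0.937, 0.054, -0.344]]
force: [0.5, 0.1, -4.5]
width: 0.634
gripper_force: 63.9
```

```bash
python3 log.py; python3 chk.py; python3 - <<'E'
from plan import *
go([.56,-.15,.31],60,20)
go(tcp([.5785,-.2905,.087+.15],40,20),40,20)
go(tcp([.5785,-.2905,.087],40,20),40,20)
go(tcp([.5785,-.2905,.087],45,20),45,20)
go([.5785,-.29,.26],-27,90)
E
```

```text
16.35 [0.5568, 0.008, 0.3069] [0.23, 0.391, 0.328, 1.726, -1.133, 1.808, 0.746] [[-0.028, 0.997, 0.078], [0.347, -0.063, 0.936], [0.937, 0.054, -0.344]] F [ 0.5  0.1 -4.5] w 0.634 63.87441873550415
bottle axis [-0.054  0.005  0.998] angle 0.059
now [0.5568 0.008  0.3069] shift cm [  0.32 -15.8    0.31] rotvec [ 0.019  0.051 -0.46 ] deg 26.5
ik [ 0.39  0.33  0.47  1.82 -1.24  1.71  0.65] 0.0
now [0.5568 0.008  0.3069] shift cm [  2.74 -29.36  -7.26] rotvec [ 0.028  0.048 -0.809] deg 46.4
ik [ 0.5   0.47  0.53  1.84 -1.41  1.57  0.71] 0.0
now [0.5568 0.008  0.3069] shift cm [  2.74 -29.36 -22.26] rotvec [ 0.028  0.048 -0.809] deg 46.4
ik [ 0.56  0.72  0.46  1.85 -1.51  1.55  0.96] 0.0
now [0.5568 0.008  0.3069] shift cm [  2.7  -29.31 -22.26] rotvec [ 0.025  0.049 -0.722] deg 41.5
ik [ 0.57  0.76  0.45  1.77 -1.45  1.6   0.95] 0.0
now [0.5568 0.008  0.3069] shift cm [  2.17 -29.8   -4.69] rotvec [-0.657  1.263 -1.724] deg 128.1
ik [-0.44  0.5   1.21  1.49 -0.47  1.47 -1.27] 0.0
```

Call:
servo_tool --commands '[{"tx":0,"ty":-2,"tz":0,"wx":0.004,"wy":0.008,"wz":-0.12,"grip":0.4},{"tx":0,"ty":-4,"tz":0,"wx":0.008,"wy":0.016,"wz":-0.24,"grip":0.4},{"tx":0.5,"ty":-8,"tz":0,"wx":0.012,"wy":0.024,"wz":-0.36,"grip":0.4},{"tx":1,"ty":-12,"tz":0,"wx":0.017,"wy":0.033,"wz":-0.48,"grip":0.4},{"tx":1.5,"ty":-16,"tz":0,"wx":0.021,"wy":0.041,"wz":-0.6,"grip":0.4},{"tx":2,"ty":-20,"tz":0,"wx":0.025,"wy":0.049,"wz":-0.72,"grip":0.4},{"tx":2.5,"ty":-24,"tz":0,"wx":0.025,"wy":0.049,"wz":-0.72,"grip":0.4},{"tx":2.7,"ty":-27,"tz":0,"wx":0.025,"wy":0.049,"wz":-0.72,"grip":0.4}]'

```text
clock: 17.15
position: [0.5832, -0.2618, 0.3076]
ee_rot: [[0.244, 0.708, 0.663], [0.238, -0.707, 0.666], [0.94, -0.004, -0.341]]
force: [1.1, -0.6, -4.4]
width: 0.635
gripper_force: 64.9
```

Call:
servo_tool --commands '[{"tx":0,"ty":-2,"tz":0,"wx":0,"wy":0,"wz":0,"grip":0.4},{"tx":0,"ty":-2.3,"tz":-1,"wx":0,"wy":0,"wz":0,"grip":0.4},{"tx":0,"ty":-2.3,"tz":-3,"wx":0,"wy":0,"wz":0,"grip":0.4},{"tx":0,"ty":-2.3,"tz":-6,"wx":0,"wy":0,"wz":0,"grip":0.4},{"tx":0,"ty":-2.3,"tz":-9,"wx":0,"wy":0,"wz":0,"grip":0.4},{"tx":0,"ty":-2.3,"tz":-12,"wx":0,"wy":0,"wz":0,"grip":0.4},{"tx":0,"ty":-2.3,"tz":-14,"wx":0,"wy":0,"wz":0,"grip":0.4},{"tx":0,"ty":-2.3,"tz":-14,"wx":0,"wy":0,"wz":0,"grip":0.4}]'

```text
clock: 17.95
position: [0.5827, -0.2806, 0.1628]
ee_rot: [[0.249, 0.71, 0.659], [0.235, -0.704, 0.67], [0.94, -0.012, -0.342]]
force: [-0.0, -0.2, -4.6]
width: 0.64
gripper_force: 64.9
```

```bash
cat > ax.py <<'E'
# bottle axis from depth in side+top views near the expected axis point
from plan import *
from plant import vision
import h
def axis(c0,zlo,zhi):
    out=[]
    for n in('side','top','wrist'):
        k=vision.calibration(n);p,d=vision.camera(n);c=h.cloud(d,k['camera_matrix'],k['R'],k['t'],np.ones(d.shape,bool))
        hs=h.cv2.cvtColor(p,h.cv2.COLOR_RGB2HSV)[d>0]
        near=np.hypot(c[:,0]-c0[0],c[:,1]-c0[1])<.07
        am=near&(hs[:,0]<18)&(hs[:,1]>120)&(hs[:,2]>50)&(c[:,2]>.05)
        print(n,'amber',am.sum(),np.percentile(c[am],[2,50,98],axis=0).round(4).tolist() if am.sum() else '')
        top=c[near];zt=np.percentile(top[:,2],99.7);q=top[top[:,2]>zt-.006];print('   top z',zt.round(4),'mean',q.mean(0).round(4),len(q))
    np.savez
E
python3 log.py; python3 chk.py; python3 - <<'E'
from plan import *
go(tcp([.5785,-.2905,.087],45,20),45,20)
from ax import axis
s=sensors.read_state();g=s['position']-.008*s['ee_rot'][:,2];print('grasp pt',g.round(4));axis(g,0,0)
E
```

```text
17.95 [0.5827, -0.2806, 0.1628] [0.534, 0.633, 0.495, 1.78, -1.411, 1.633, 0.827] [[0.249, 0.71, 0.659], [0.235, -0.704, 0.67], [0.94, -0.012, -0.342]] F [-0.  -0.2 -4.6] w 0.64 64.91613507270813
bottle axis [ 0.008 -0.009  1.   ] angle 0.028
now [ 0.5827 -0.2806  0.1628] shift cm [ 0.11 -0.46 -7.85] rotvec [-0.009 -0.009 -0.004] deg 0.7
ik [ 0.56  0.76  0.46  1.77 -1.46  1.61  0.95] 0.0
grasp pt [ 0.5774 -0.2859  0.1655]
side amber 230 [[0.5505, -0.2973, 0.1544], [0.5697, -0.2656, 0.1962], [0.5952, -0.2543, 0.209]]
   top z 0.2681 mean [ 0.5813 -0.2889  0.2655] 57
top amber 181 [[0.5527, -0.3103, 0.1933], [0.57, -0.2792, 0.2011], [0.6027, -0.2638, 0.2101]]
   top z 0.2703 mean [ 0.5828 -0.2934  0.2669] 90
wrist amber 17886 [[0.55, -0.3143, 0.1573], [0.5626, -0.3024, 0.1988], [0.5924, -0.2733, 0.2101]]
   top z 0.2678 mean [ 0.5818 -0.2986  0.2654] 9405
```

Call:
servo_tool --commands '[{"tx":0.1,"ty":-0.4,"tz":-1,"wx":-0.009,"wy":-0.009,"wz":0,"grip":0.4},{"tx":0.1,"ty":-0.4,"tz":-2,"wx":-0.009,"wy":-0.009,"wz":0,"grip":0.4},{"tx":0.1,"ty":-0.4,"tz":-3,"wx":-0.009,"wy":-0.009,"wz":0,"grip":0.4},{"tx":0.1,"ty":-0.4,"tz":-4.5,"wx":-0.009,"wy":-0.009,"wz":0,"grip":0.4},{"tx":0.1,"ty":-0.4,"tz":-5.5,"wx":-0.009,"wy":-0.009,"wz":0,"grip":0.4},{"tx":0.1,"ty":-0.4,"tz":-6.5,"wx":-0.009,"wy":-0.009,"wz":0,"grip":0.4},{"tx":0.1,"ty":-0.4,"tz":-7,"wx":-0.009,"wy":-0.009,"wz":0,"grip":0.4},{"tx":0.1,"ty":-0.4,"tz":-7,"wx":-0.009,"wy":-0.009,"wz":0,"grip":0.4}]'

```text
clock: 18.9
position: [0.5843, -0.2865, 0.0958]
ee_rot: [[0.237, 0.709, 0.664], [0.246, -0.705, 0.665], [0.94, 0.006, -0.341]]
force: [-0.4, 0.7, -4.1]
width: 0.634
gripper_force: 64.9
```

```bash
python3 log.py; python3 chk.py; python3 - <<'E'
from plan import *
from ax import axis
from plant import vision
import cv2
s=sensors.read_state();g=s['position']-.008*s['ee_rot'][:,2];print('grasp pt',g.round(4));axis(g,0,0)
p,d=vision.camera('side');q,d=vision.camera('top')
a=cv2.resize(p[165:245,330:460],None,fx=5,fy=5);b=cv2.resize(q[215:275,380:510],None,fx=3,fy=3,interpolation=2)
im=np.zeros((a.shape[0]+b.shape[0],650,3),np.uint8);im[:a.shape[0]]=a;im[a.shape[0]:,:b.shape[1]]=b
cv2.imwrite('pics/c2.png',im[:,:,::-1])
E
```

```text
18.9 [0.5843, -0.2865, 0.0958] [0.563, 0.748, 0.464, 1.77, -1.45, 1.615, 0.943] [[0.237, 0.709, 0.664], [0.246, -0.705, 0.665], [0.94, 0.006, -0.341]] F [-0.4  0.7 -4.1] w 0.634 64.92736101150513
bottle axis [-0.005  0.003  1.   ] angle 0.026
grasp pt [ 0.579  -0.2918  0.0985]
side amber 207 [[0.5517, -0.3077, 0.0917], [0.5713, -0.2719, 0.13], [0.5958, -0.2597, 0.1442]]
   top z 0.2029 mean [ 0.5804 -0.2916  0.1999] 41
top amber 162 [[0.5533, -0.3156, 0.1226], [0.5709, -0.2844, 0.132], [0.6029, -0.2684, 0.142]]
   top z 0.2002 mean [ 0.585  -0.3005  0.1971] 100
wrist amber 17868 [[0.5507, -0.3189, 0.0873], [0.5631, -0.3069, 0.1288], [0.5928, -0.2777, 0.14]]
   top z 0.1978 mean [ 0.5821 -0.3027  0.1954] 9567
```

View pics/c2.png

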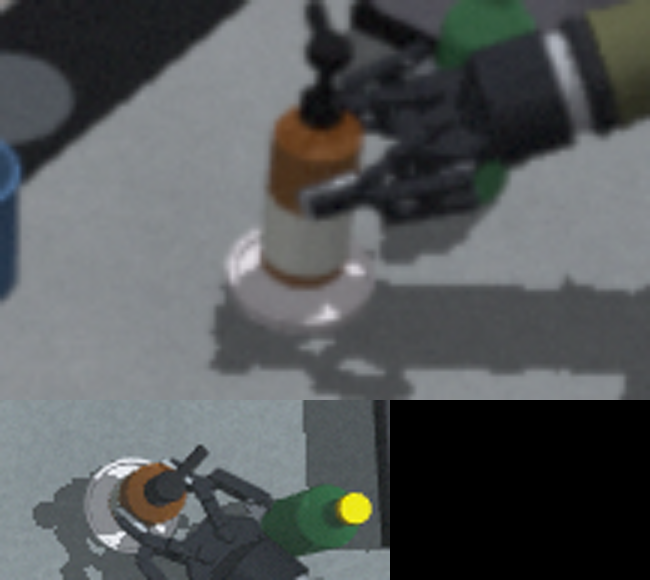

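The crop shows the bottle upright and centred just above the dish, with the oil bottle clear. I lower it gently.

Call:
servo_tool --commands '[{"tx":0,"ty":0.1,"tz":-0.3,"wx":0,"wy":0.004,"wz":0,"grip":0.4},{"tx":0,"ty":0.1,"tz":-0.6,"wx":0,"wy":0.004,"wz":0,"grip":0.4},{"tx":0,"ty":0.1,"tz":-0.8,"wx":0,"wy":0.004,"wz":0,"grip":0.4},{"tx":0,"ty":0.1,"tz":-0.9,"wx":0,"wy":0.004,"wz":0,"grip":0.4},{"tx":0,"ty":0.1,"tz":-1.0,"wx":0,"wy":0.004,"wz":0,"grip":0.4},{"tx":0,"ty":0.1,"tz":-1.1,"wx":0,"wy":0.004,"wz":0,"grip":0.4},{"tx":0,"ty":0.1,"tz":-1.1,"wx":0,"wy":0.004,"wz":0,"grip":0.4},{"tx":0,"ty":0.1,"tz":-1.1,"wx":0,"wy":0.004,"wz":0,"grip":0.4}]'

```text
clock: 19.95
position: [0.5845, -0.2858, 0.0859]
ee_rot: [[0.239, 0.709, 0.663], [0.247, -0.705, 0.665], [0.939, 0.005, -0.344]]
force: [-0.5, -0.1, -4.0]
width: 0.639
gripper_force: 65.0
```

Call:
servo_tool --commands '[{"tx":0,"ty":0,"tz":-0.05,"wx":0,"wy":0,"wz":0,"grip":0.4},{"tx":0,"ty":0,"tz":-0.1,"wx":0,"wy":0,"wz":0,"grip":0.4},{"tx":0,"ty":0,"tz":-0.1,"wx":0,"wy":0,"wz":0,"grip":0.4},{"tx":0,"ty":0,"tz":-0.1,"wx":0,"wy":0,"wz":0,"grip":0.4},{"tx":0,"ty":0,"tz":-0.1,"wx":0,"wy":0,"wz":0,"grip":0.4},{"tx":0,"ty":0,"tz":-0.1,"wx":0,"wy":0,"wz":0,"grip":0.4},{"tx":0,"ty":0,"tz":-0.1,"wx":0,"wy":0,"wz":0,"grip":0.4},{"tx":0,"ty":0,"tz":-0.1,"wx":0,"wy":0,"wz":0,"grip":0.4}]'

```text
clock: 20.75
position: [0.5847, -0.2858, 0.0855]
ee_rot: [[0.238, 0.709, 0.664], [0.247, -0.705, 0.665], [0.939, 0.005, -0.343]]
force: [-1.0, -0.7, 1.1]
width: 0.637
gripper_force: 65.1
```

Contact is light, so I open gently and back out.

Call:
servo_tool --commands '[{"tx":0,"ty":0,"tz":0,"wx":0,"wy":0,"wz":0,"grip":0.65},{"tx":0,"ty":0,"tz":0,"wx":0,"wy":0,"wz":0,"grip":0.7},{"tx":0,"ty":0,"tz":0,"wx":0,"wy":0,"wz":0,"grip":0.75},{"tx":0,"ty":0,"tz":0,"wx":0,"wy":0,"wz":0,"grip":0.8},{"tx":0,"ty":0,"tz":0,"wx":0,"wy":0,"wz":0,"grip":0.9},{"tx":0,"ty":0,"tz":0,"wx":0,"wy":0,"wz":0,"grip":1},{"tx":0,"ty":0,"tz":0,"wx":0,"wy":0,"wz":0,"grip":1},{"tx":0,"ty":0,"tz":0,"wx":0,"wy":0,"wz":0,"grip":1}]' --force 20

```text
clock: 21.55
position: [0.5845, -0.2857, 0.0849]
ee_rot: [[0.239, 0.709, 0.663], [0.247, -0.705, 0.665], [0.939, 0.005, -0.344]]
force: [-0.7, 0.5, 0.6]
width: 1.0
gripper_force: 0.0
```

Call:
servo_tool --commands '[{"tx":-1,"ty":-1,"tz":0.5,"wx":0,"wy":0,"wz":0,"grip":1},{"tx":-2,"ty":-2,"tz":1,"wx":0,"wy":0,"wz":0,"grip":1},{"tx":-4,"ty":-4,"tz":2,"wx":0,"wy":0,"wz":0,"grip":1},{"tx":-6,"ty":-6,"tz":4,"wx":0,"wy":0,"wz":0,"grip":1},{"tx":-8,"ty":-8,"tz":7,"wx":0,"wy":0,"wz":0,"grip":1},{"tx":-9,"ty":-9,"tz":10,"wx":0,"wy":0,"wz":0,"grip":1},{"tx":-9,"ty":-9,"tz":13,"wx":0,"wy":0,"wz":0,"grip":1},{"tx":-9,"ty":-9,"tz":15,"wx":0,"wy":0,"wz":0,"grip":1}]'

```text
clock: 22.35
position: [0.4926, -0.3786, 0.2377]
ee_rot: [[0.239, 0.706, 0.666], [0.249, -0.708, 0.661], [0.939, 0.007, -0.345]]
force: [0.4, 0.0, 0.2]
width: 1.001
gripper_force: 0.0
```

```bash
python3 log.py; python3 - <<'E'
from plan import *
from ax import axis
axis([.5785,-.2905],0,0)
go([.5785,-.29,.31],45,90)
go([.5785,-.29,.31],-20,90)
go([.52,-.33,.34],45,60)
E
```

```text
22.35 [0.4926, -0.3786, 0.2377] [0.689, 0.606, 0.58, 1.655, -1.305, 1.837, 0.784] [[0.239, 0.706, 0.666], [0.249, -0.708, 0.661], [0.939, 0.007, -0.345]] F [0.4 0.  0.2] w 1.001 0.0
side amber 272 [[0.5513, -0.2969, 0.0784], [0.568, -0.2714, 0.1123], [0.597, -0.2607, 0.1342]]
   top z 0.1916 mean [ 0.5822 -0.292   0.1888] 46
top amber 157 [[0.5547, -0.3143, 0.1139], [0.5713, -0.2843, 0.1208], [0.6042, -0.2693, 0.1299]]
   top z 0.1895 mean [ 0.5833 -0.2978  0.1862] 81
wrist amber 2451 [[0.5526, -0.3188, 0.0771], [0.5655, -0.3081, 0.1174], [0.5957, -0.2755, 0.1284]]
   top z 0.1861 mean [ 0.5845 -0.3007  0.1841] 1134
now [ 0.4935 -0.3775  0.2365] shift cm [8.5  8.75 7.35] rotvec [-0.857  0.866 -0.006] deg 69.8
ik [-0.11  0.32  0.7   1.39 -0.2   1.5  -0.21] 0.0
now [ 0.4935 -0.3775  0.2365] shift cm [8.5  8.75 7.35] rotvec [-0.27   1.251 -0.99 ] deg 92.7
ik [-0.43  0.47  1.21  1.41 -0.44  1.56 -1.17] 0.0
now [ 0.4935 -0.3775  0.2365] shift cm [ 2.65  4.75 10.35] rotvec [-0.486  0.497 -0.003] deg 39.8
ik [ 0.33  0.2   0.56  1.53 -0.63  1.51  0.16] 0.0
```

The bottle stands in the dish with its head top at z = 0.186 and its axis at about (0.579, -0.2915). Next I shut the gripper, point the tool down and move above the pump.

Call:
servo_tool --commands '[{"tx":0,"ty":0,"tz":2,"wx":-0.1,"wy":0.1,"wz":0,"grip":0.8},{"tx":0,"ty":0,"tz":4,"wx":-0.2,"wy":0.2,"wz":0,"grip":0.5},{"tx":0,"ty":0,"tz":6,"wx":-0.3,"wy":0.3,"wz":0,"grip":0.2},{"tx":0,"ty":0,"tz":8,"wx":-0.4,"wy":0.4,"wz":0,"grip":0},{"tx":1,"ty":1,"tz":9,"wx":-0.5,"wy":0.5,"wz":0,"grip":0},{"tx":2,"ty":2,"tz":9,"wx":-0.6,"wy":0.6,"wz":0,"grip":0},{"tx":4,"ty":4,"tz":9,"wx":-0.7,"wy":0.7,"wz":0,"grip":0},{"tx":6,"ty":6,"tz":9,"wx":-0.8,"wy":0.8,"wz":0,"grip":0}]'

```text
clock: 23.3
position: [0.5539, -0.3168, 0.3255]
ee_rot: [[0.703, 0.709, 0.059], [0.706, -0.705, 0.058], [0.083, 0.001, -0.997]]
force: [0.4, -0.4, -0.3]
width: 0.003
gripper_force: 0.0
```

```bash
python3 log.py; python3 - <<'E'
from plan import *
go([.579,-.2915,.24],45,90)
E
```

```text
23.3 [0.5539, -0.3168, 0.3255] [-0.053, 0.302, 0.741, 1.395, -0.285, 1.512, -0.104] [[0.703, 0.709, 0.059], [0.706, -0.705, 0.058], [0.083, 0.001, -0.997]] F [ 0.4 -0.4 -0.3] w 0.003 0.0
now [ 0.5539 -0.3168  0.3255] shift cm [ 2.51  2.53 -8.55] rotvec [-0.058  0.059 -0.002] deg 4.7
ik [-0.13  0.36  0.72  1.49 -0.24  1.38 -0.18] 0.0
```

Call:
servo_tool --commands '[{"tx":1,"ty":1,"tz":-1,"wx":-0.03,"wy":0.03,"wz":0,"grip":0},{"tx":2,"ty":2,"tz":-2,"wx":-0.058,"wy":0.058,"wz":0,"grip":0},{"tx":2.5,"ty":2.5,"tz":-4,"wx":-0.058,"wy":0.058,"wz":0,"grip":0},{"tx":2.5,"ty":2.5,"tz":-6,"wx":-0.058,"wy":0.058,"wz":0,"grip":0},{"tx":2.5,"ty":2.5,"tz":-8,"wx":-0.058,"wy":0.058,"wz":0,"grip":0},{"tx":2.5,"ty":2.5,"tz":-9.5,"wx":-0.058,"wy":0.058,"wz":0,"grip":0},{"tx":2.5,"ty":2.5,"tz":-10,"wx":-0.058,"wy":0.058,"wz":0,"grip":0},{"tx":2.5,"ty":2.5,"tz":-10,"wx":-0.058,"wy":0.058,"wz":0,"grip":0}]'

```text
clock: 24.1
position: [0.5789, -0.2908, 0.2238]
ee_rot: [[0.704, 0.711, 0.002], [0.711, -0.704, 0.006], [0.005, -0.003, -1.0]]
force: [0.0, 0.5, -0.1]
width: -0.001
gripper_force: 0.0
```

```bash
python3 log.py; python3 - <<'E'
from plan import *
from ax import axis
go([.579,-.2915,.2],45,90)
axis([.579,-.2915],0,0)
from plant import vision
import cv2
p,d=vision.camera('side');q,d=vision.camera('wrist')
a=cv2.resize(p[165:245,330:460],None,fx=4,fy=4);b=cv2.resize(q,None,fx=.4,fy=.4)
im=np.zeros((512,520,3),np.uint8);im[:320]=a;im[320:,:256]=b
cv2.imwrite('pics/c3.png',im[:,:,::-1])
E
```

```text
24.1 [0.5789, -0.2908, 0.2238] [-0.117, 0.382, 0.711, 1.505, -0.258, 1.35, -0.165] [[0.704, 0.711, 0.002], [0.711, -0.704, 0.006], [0.005, -0.003, -1.0]] F [ 0.   0.5 -0.1] w -0.001 0.0
now [ 0.5789 -0.2908  0.2238] shift cm [ 0.01 -0.07 -2.38] rotvec [-0.006  0.002 -0.005] deg 0.4
ik [-0.12  0.39  0.71  1.54 -0.26  1.31 -0.17] 0.0
side amber 275 [[0.5518, -0.2976, 0.0771], [0.5675, -0.2718, 0.1132], [0.5964, -0.2605, 0.1333]]
   top z 0.6301 mean [ 0.5392 -0.2582  0.627 ] 75
top amber 91 [[0.5651, -0.2991, 0.1113], [0.5875, -0.2785, 0.1207], [0.6046, -0.2694, 0.1296]]
   top z 0.632 mean [ 0.53   -0.2603  0.6286] 198
wrist amber 2351 [[0.5579, -0.3135, 0.1149], [0.5906, -0.2802, 0.1215], [0.6051, -0.2654, 0.1285]]
   top z 0.3087 mean [ 0.5902 -0.2789  0.3054] 3343
```

View pics/c3.png

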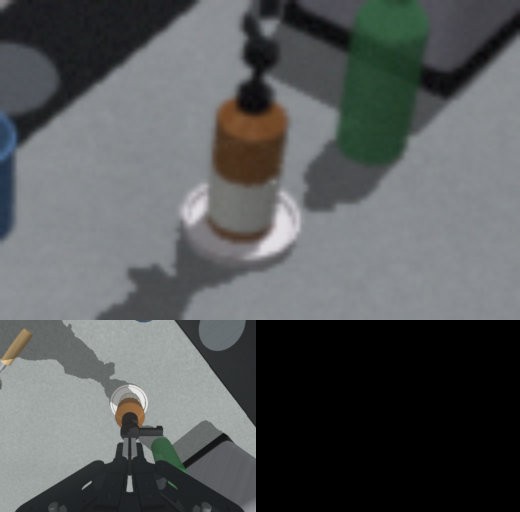

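The view shows the bottle upright in the dish and the shut fingertips directly above the pump head. I press slowly.

Call:
servo_tool --commands '[{"tx":0,"ty":0,"tz":-1,"wx":0,"wy":0,"wz":0,"grip":0},{"tx":0,"ty":0,"tz":-2,"wx":0,"wy":0,"wz":0,"grip":0},{"tx":0,"ty":0,"tz":-2.4,"wx":0,"wy":0,"wz":0,"grip":0},{"tx":0,"ty":0,"tz":-2.8,"wx":0,"wy":0,"wz":0,"grip":0},{"tx":0,"ty":0,"tz":-3.2,"wx":0,"wy":0,"wz":0,"grip":0},{"tx":0,"ty":0,"tz":-3.5,"wx":0,"wy":0,"wz":0,"grip":0},{"tx":0,"ty":0,"tz":-3.7,"wx":0,"wy":0,"wz":0,"grip":0},{"tx":0,"ty":0,"tz":-3.7,"wx":0,"wy":0,"wz":0,"grip":0}]'

```text
clock: 25.15
position: [0.5797, -0.2909, 0.1885]
ee_rot: [[0.703, 0.711, 0.005], [0.711, -0.703, 0.005], [0.007, -0.0, -1.0]]
force: [-1.4, -0.0, 6.0]
width: -0.001
gripper_force: 2.8
```

Call:
servo_tool --commands '[{"tx":0,"ty":0,"tz":-0.1,"wx":0,"wy":0,"wz":0,"grip":0},{"tx":0,"ty":0,"tz":-0.2,"wx":0,"wy":0,"wz":0,"grip":0},{"tx":0,"ty":0,"tz":-0.25,"wx":0,"wy":0,"wz":0,"grip":0},{"tx":0,"ty":0,"tz":-0.3,"wx":0,"wy":0,"wz":0,"grip":0},{"tx":0,"ty":0,"tz":-0.3,"wx":0,"wy":0,"wz":0,"grip":0},{"tx":0,"ty":0,"tz":-0.3,"wx":0,"wy":0,"wz":0,"grip":0},{"tx":0,"ty":0,"tz":-0.3,"wx":0,"wy":0,"wz":0,"grip":0},{"tx":0,"ty":0,"tz":-0.3,"wx":0,"wy":0,"wz":0,"grip":0}]'

```text
clock: 25.95
position: [0.58, -0.2911, 0.1861]
ee_rot: [[0.703, 0.711, 0.005], [0.711, -0.703, 0.005], [0.007, 0.001, -1.0]]
force: [-1.5, 0.7, 6.1]
width: 0.006
gripper_force: 3.2
```

Call:
servo_tool --commands '[{"tx":0,"ty":0,"tz":-0.1,"wx":0,"wy":0,"wz":0,"grip":0},{"tx":0,"ty":0,"tz":-0.2,"wx":0,"wy":0,"wz":0,"grip":0},{"tx":0,"ty":0,"tz":-0.3,"wx":0,"wy":0,"wz":0,"grip":0},{"tx":0,"ty":0,"tz":-0.35,"wx":0,"wy":0,"wz":0,"grip":0},{"tx":0,"ty":0,"tz":-0.4,"wx":0,"wy":0,"wz":0,"grip":0},{"tx":0,"ty":0,"tz":-0.4,"wx":0,"wy":0,"wz":0,"grip":0},{"tx":0,"ty":0,"tz":-0.4,"wx":0,"wy":0,"wz":0,"grip":0},{"tx":0,"ty":0,"tz":-0.4,"wx":0,"wy":0,"wz":0,"grip":0}]'

```text
clock: 26.75
position: [0.5801, -0.2912, 0.1825]
ee_rot: [[0.703, 0.711, 0.006], [0.711, -0.703, 0.005], [0.007, 0.001, -1.0]]
force: [-1.3, 1.4, 7.5]
width: -0.002
gripper_force: 3.8
```

Call:
servo_tool --commands '[{"tx":0,"ty":0,"tz":-0.05,"wx":0,"wy":0,"wz":0,"grip":0},{"tx":0,"ty":0,"tz":-0.1,"wx":0,"wy":0,"wz":0,"grip":0},{"tx":0,"ty":0,"tz":-0.15,"wx":0,"wy":0,"wz":0,"grip":0},{"tx":0,"ty":0,"tz":-0.15,"wx":0,"wy":0,"wz":0,"grip":0},{"tx":0,"ty":0,"tz":-0.15,"wx":0,"wy":0,"wz":0,"grip":0},{"tx":0,"ty":0,"tz":-0.15,"wx":0,"wy":0,"wz":0,"grip":0},{"tx":0,"ty":0,"tz":-0.15,"wx":0,"wy":0,"wz":0,"grip":0},{"tx":0,"ty":0,"tz":-0.15,"wx":0,"wy":0,"wz":0,"grip":0}]'

```text
clock: 27.55
position: [0.5807, -0.2915, 0.1823]
ee_rot: [[0.703, 0.711, 0.008], [0.711, -0.703, 0.004], [0.008, 0.003, -1.0]]
force: [-2.0, 0.7, 12.2]
width: 0.006
gripper_force: 6.3
```

It is at the stop: the force rises to 12 N with no further travel. I press slightly firmer, then lift away.

Call:
servo_tool --commands '[{"tx":0,"ty":0,"tz":-0.05,"wx":0,"wy":0,"wz":0,"grip":0},{"tx":0,"ty":0,"tz":-0.1,"wx":0,"wy":0,"wz":0,"grip":0},{"tx":0,"ty":0,"tz":-0.1,"wx":0,"wy":0,"wz":0,"grip":0},{"tx":0,"ty":0,"tz":-0.1,"wx":0,"wy":0,"wz":0,"grip":0},{"tx":0,"ty":0,"tz":-0.1,"wx":0,"wy":0,"wz":0,"grip":0},{"tx":0,"ty":0,"tz":-0.1,"wx":0,"wy":0,"wz":0,"grip":0},{"tx":0,"ty":0,"tz":-0.1,"wx":0,"wy":0,"wz":0,"grip":0},{"tx":0,"ty":0,"tz":-0.1,"wx":0,"wy":0,"wz":0,"grip":0}]'

```text
clock: 28.35
position: [0.5811, -0.2918, 0.1823]
ee_rot: [[0.703, 0.711, 0.009], [0.711, -0.703, 0.004], [0.009, 0.004, -1.0]]
force: [-2.6, 1.9, 16.4]
width: -0.0
gripper_force: 8.0
```

Call:
servo_tool --commands '[{"tx":0,"ty":0,"tz":0.3,"wx":0,"wy":0,"wz":0,"grip":0},{"tx":0,"ty":0,"tz":0.6,"wx":0,"wy":0,"wz":0,"grip":0},{"tx":0,"ty":0,"tz":1,"wx":0,"wy":0,"wz":0,"grip":0},{"tx":0,"ty":0,"tz":1.5,"wx":0,"wy":0,"wz":0,"grip":0},{"tx":0,"ty":0,"tz":2.5,"wx":0,"wy":0,"wz":0,"grip":0},{"tx":0,"ty":0,"tz":5,"wx":0,"wy":0,"wz":0,"grip":0},{"tx":0,"ty":0,"tz":8,"wx":0,"wy":0,"wz":0,"grip":0},{"tx":0,"ty":0,"tz":11,"wx":0,"wy":0,"wz":0,"grip":0}]'

```text
clock: 29.15
position: [0.5793, -0.2906, 0.289]
ee_rot: [[0.703, 0.711, 0.003], [0.711, -0.703, 0.005], [0.006, -0.002, -1.0]]
force: [0.6, -0.5, 0.2]
width: 0.0
gripper_force: 0.0
```

Call:
servo_tool --commands '[{"tx":-3,"ty":0,"tz":2,"wx":0,"wy":0,"wz":0,"grip":0},{"tx":-6,"ty":0,"tz":3,"wx":0,"wy":0,"wz":0,"grip":0},{"tx":-9,"ty":0,"tz":3,"wx":0,"wy":0,"wz":0,"grip":0},{"tx":-9,"ty":0,"tz":3,"wx":0,"wy":0,"wz":0,"grip":0},{"tx":-9,"ty":0,"tz":3,"wx":0,"wy":0,"wz":0,"grip":0},{"tx":-9,"ty":0,"tz":3,"wx":0,"wy":0,"wz":0,"grip":0},{"tx":-9,"ty":0,"tz":3,"wx":0,"wy":0,"wz":0,"grip":0},{"tx":-9,"ty":0,"tz":3,"wx":0,"wy":0,"wz":0,"grip":0}]'

```text
clock: 29.95
position: [0.4902, -0.2904, 0.3179]
ee_rot: [[0.703, 0.711, 0.003], [0.711, -0.703, 0.005], [0.005, -0.001, -1.0]]
force: [0.2, -0.5, 0.3]
width: 0.001
gripper_force: 0.0
```

```bash
python3 - <<'E'
from wr import *
from h import *
snap('w6')
p,d,K,R,t=load('w6');c=cloud(d,K,R,t,np.ones(d.shape,bool))
n=c[np.hypot(c[:,0]-.579,c[:,1]+.2915)<.06]
for lo,hi in((.1,.13),(.165,.2)):
    q=n[(n[:,2]>lo)&(n[:,2]<hi)];print(lo,len(q),np.percentile(q,[2,50,98],axis=0).round(4).tolist() if len(q) else '')
p,d,K,R,t=load('w2')
E
```

```text
29.95 [ 0.4902 -0.2904  0.3179] [-0.181  0.141  0.756  1.56  -0.102  1.48  -0.2  ] cam [ 0.548 -0.23   0.45 ]
[[ 0.703  0.711  0.003]
 [ 0.711 -0.703  0.005]
 [ 0.005 -0.001 -1.   ]]
0.1 1681 [[0.5527, -0.3114, 0.1066], [0.5707, -0.279, 0.1207], [0.604, -0.2642, 0.1286]]
0.165 1828 [[0.5665, -0.3219, 0.1784], [0.5845, -0.2962, 0.185], [0.6106, -0.2781, 0.187]]
```

The head is back up at z ≈ 0.186, the bottle is upright in the dish and the arm is clear, so I hand the job in.

```bash
python3 -c "
from plant import workorder
print(workorder.finish_job())"
```

```text
the job is handed in; nothing more can be done
None
```

The job is handed in, though no verdict came back: the bottle was held at about 139° from upright for 2.4 s, set upright in the dish, pumped to its stop and sprang back up; the bystanders were not re-measured.

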